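Make up a test-fixture kit: press in the guide bushings and pack its hardware

TASK

Make up this test-fixture kit: press every bronze bushing that is on the bench into the bore of its own size in the aluminium plate, pushing it down until its collar sits flush on the plate, and put all the loose hardware (knob, spacer ring, clamp bar, red adapter, whichever are there) into the yellow bin. The order is up to you; leave the screwdriver, the jar and the cup where they stand, and leave the bin standing flat on the bench.

Things in the scene. Friction and masses are not known exactly. Their poses are not given: they have to be found in the camera images.
- bushing_small: loose bronze shouldered bushing (small), standing nose down on the bench at the start: shank 16 mm in diameter and 22 mm long with a small chamfer at its foot, above it a collar 26 mm in diameter and 14 mm tall (36 mm overall), dark hole in its top. Origin: centre of the shank's foot; z points from foot to collar. May be absent.
- bushing_medium: loose bronze shouldered bushing (medium), standing nose down on the bench at the start: shank 22 mm in diameter and 22 mm long with a small chamfer at its foot, above it a collar 32 mm in diameter and 14 mm tall (36 mm overall), dark hole in its top. Origin: centre of the shank's foot; z points from foot to collar. May be absent.
- bushing_large: loose bronze shouldered bushing (large), standing nose down on the bench at the start: shank 28 mm in diameter and 22 mm long with a small chamfer at its foot, above it a collar 38 mm in diameter and 14 mm tall (36 mm overall), dark hole in its top. Origin: centre of the shank's foot; z points from foot to collar. May be absent.
- bore_small (a point): centre of the mouth of the small bore, 17.5 mm in diameter, at the level of the plate's top face; axes as the plate's. The first 10 to 13 mm of the bore are free, then it is tight: a close dark plug below gives way to a steady push of about 10 N (keep under 25 N) and stays where it is pushed, so a bushing set in by its own weight stays 9 to 12 mm proud and must be pushed until the underside of its collar rests on the plate.
- bore_medium (a point): centre of the mouth of the medium bore, 23.5 mm in diameter, at the level of the plate's top face; axes as the plate's. The first 10 to 13 mm of the bore are free, then it is tight: a close dark plug below gives way to a steady push of about 10 N (keep under 25 N) and stays where it is pushed, so a bushing set in by its own weight stays 9 to 12 mm proud and must be pushed until the underside of its collar rests on the plate.
- bore_large (a point): centre of the mouth of the large bore, 29.5 mm in diameter, at the level of the plate's top face; axes as the plate's. The first 10 to 13 mm of the bore are free, then it is tight: a close dark plug below gives way to a steady push of about 10 N (keep under 25 N) and stays where it is pushed, so a bushing set in by its own weight stays 9 to 12 mm proud and must be pushed until the underside of its collar rests on the plate.
- plate: fixed aluminium test-fixture plate, 85 mm (its x) by 196 mm (its y) by 40 mm high, with three vertical bores in a row along its y axis, 62 mm apart, smallest at its -y end, largest at its +y end. Origin: centre of its underside, on the bench.
- kit_bin: loose open yellow plastic kit bin, 150 mm (its x) by 170 mm (its y) by 50 mm high, walls and floor 4 mm. Origin: centre of its underside.
- knob_black: loose hardware: black round clamping knob, 30 mm in diameter, with a grey 22 mm cap, 22 mm high in all. Origin: centre of its underside. May be absent.
- spacer_steel: loose hardware: steel spacer ring, 34 mm outside, 18 mm inside, 16 mm high. Origin: centre of its underside. May be absent.
- clamp_bar: loose hardware: green clamp bar lying flat, 60 mm (its x) by 18 mm (its y) by 16 mm high, two dark holes in its top. Origin: centre of its underside. May be absent.
- adapter_red: loose hardware: red plug adapter block, 34 mm (its x) by 20 mm (its y) by 20 mm high, with two brass pins 12 mm long out of its +x end. Origin: centre of its underside. May be absent.
- screwdriver: bystander: screwdriver lying on the bench left of the work; origin at its underside
- flux_jar: bystander: amber jar with white cap, 50 mm in diameter, 60 mm tall, beyond the work; origin: centre of its underside
- pen_cup: bystander: grey cup, 72 mm in diameter, 75 mm tall, right of the bin; origin: centre of its underside

How it is judged:
By the outcome, as a careful person would: the job done as asked, in the order asked, and still so for the second after the job is handed in, with the robot touching nothing.
Of bushing_small, bushing_medium, bushing_large only 2 to 3 are there at a start; the rules pass over those that are not, and their reading is None.
Of knob_black, spacer_steel, clamp_bar, adapter_red only 3 to 4 are there at a start; the rules pass over those that are not, and their reading is None.
At some moment in a run one of knob_black, spacer_steel, clamp_bar, adapter_red may be knocked a few centimetres aside while the robot is not near it.
It also fails if it takes over 210 s, if anything falls off the work surface, if the arm or the gripper's body presses on something with over 40 N, if the wrist force passes 120 N, or if a joint passes its speed limit or range.

ROBOT

A 7-joint arm with a two-finger parallel gripper is mounted at the origin on the work surface. World frame = base frame: x ahead of the robot, y to its left, z up, the work surface at z = 0. Lengths are in m, angles in degrees, forces in N, time in s.
With the tool pointing down it reaches from about 0.4 to 0.875 m from the base axis. Payload 6.5 kg.
Tool frame: the origin (TCP) lies at the very end of the fingers, on their centre line; the grasp point (between the pads) lies 19 mm behind it; z points along the fingers, y is the direction in which the jaws open and shut (so a half turn about z gives the same grasp; the last joint's range is limited). The gripper opens to 88 mm and grips with 3 to 60 N. Pads are 18 mm wide; open, the fingers measure 123 mm over their backs; the gripper's body (75 mm by 187 mm) begins 45 mm behind the grasp point.
Start: joints at [-77.533, 30.733, -0.252, 88.115, 0.149, 61.152, -4.079], TCP at [0.182, 0.624, 0.239] pointing down, gripper open.
Joint ranges: [-154.64, 154.64], [-21.42, 123.67], [-72.66, 72.17], [13.99, 137.28], [-74.86, 254.86], [10.95, 109.41], [-158.01, 158.01]. Speed limits (degrees/s): [136.94, 136.94, 180, 180, 180, 180, 180].

INTERFACE

Orientations are given as [roll, pitch, yaw] about the fixed x, y, z axes, in that order (R = Rz(yaw) Ry(pitch) Rx(roll)).
In Python, from rig import observe, optics, ticket, finder gives the robot as it stands.
- The arm moves only by the shell command python3 -m pendant 'ROWS' [FORCE]. ROWS is a JSON object of lists of equal length, an entry for each row: "gripper": the closure, from -1 (fully open) to 1 (shut), so that 0 is half open; "xyz": the shift along the tool's x, y, z in cm, a list of three; "yaw": the turn about the tool's z in rad. A call has 1 to 10 rows; each row is the pose to reach, as a shift and turn from the pose commanded when the call began, along the tool's axes at that moment; what a row does not reach only later rows make up. A row lasts 1/12 s, in which the tool goes at most 41.7 mm and 7.16 degrees, less where a joint would pass 70% of its speed; a pose out of reach is approached as far as the arm can. A call with a gripper value outside its range is refused whole. The fingers move at their own pace and stop on an object; FORCE is the grip in N (left out, the last holds). Time passes only in rows, so rows that repeat a pose let the fingers close. It gives the time, the measured TCP pose, the force and the opening at its end, in the units of the state.
- observe(): the state, without advancing time (a new reading comes with each control period).
- optics.read_camera(name): name is "side" or "top" or "wrist"; returns (picture, depth): 400x640x3 uint8, red, green, blue; 400x640 float32, m along the optical axis (not along the pixel's ray), 0 where there is no reading.
- optics.camera_model(name): a dict with "fx", "fy", "cx", "cy" (pixels), "xyz" and "attitude" of the camera in the world; the wrist camera has in their place "hand_eye" (4x4, takes a point from camera to tool coordinates, whose origin is the TCP and whose axes are the flange's). Camera axes: x right, y down, z forward; pixel columns grow to the right and rows downward; lengths in m; the calibration is good to about 2 mm. A picture is of the moment at which its call begins: read the wrist's pose just before it. camera_model takes no time and is no camera call.
- ticket.hand_in(): hands the job in, once; it reports no verdict.
Trained networks look in the newest picture that a camera, given by its name, has taken for a name from the list of things; names that differ only in an ending like _2 or _b are one class to them, and where a whole thing is asked for, a point or a joint stands for the part that bears it (a point fixed in the world has none). Each returns a list of dicts, best first, with "score" (0 to 1); they miss things now and then, are a little off and sometimes report something else, mostly with a low value. They report only what shows in the picture. A call takes as long as a camera call.
- finder.outline_of(camera, thing): "region" (400x640 bool, what is visible of it) and "box" ([left, top, right, bottom] in pixels, round what is visible of it).
- finder.landmark_of(camera, thing): "uv" ([column, row] in pixels: a listed point, or the origin of a listed thing).
The state is a dict: "clock": time; "qpos": joint angles; "qd": joint speeds; "joint_torque": joint torques, N m; "ee_pos": TCP position; "orientation": TCP orientation; "contact_force": force on the tool from outside, world axes, zero at the start; "wrist_torque": the same for the moment, N m; "width": finger opening in m.
Only numpy, scipy, OpenCV 4.12 (cv2) and the standard library are available. Lean on these libraries where they do the work, as an engineer would, in place of code of your own. Each camera call takes 0.05 s, during which the arm holds its last target.

## Working session

There is one attempt and no reset: what is moved stays moved. The work goes in short steps, Python scripts to look and compute and a shell command to move; the robot and the scene stay as the last step left them, time stands still between calls to the robot, and variables do not carry over. Pictures are saved under pics/ and viewed, and the job is handed in when it is done.

```bash
ls -la; mkdir -p pics; python3 - <<'E'
from rig import observe, optics
import cv2
s=observe()
print({k:s[k] for k in ('clock','ee_pos','orientation','contact_force','width')})
for n in ('side','top','wrist'):
    print(n,optics.camera_model(n))
    p,d=optics.read_camera(n)
    cv2.imwrite(f'pics/{n}0.png',p[:,:,::-1])
E
```

```text
total 12
drwxr-xr-x  3 agent agent 4096 Dec  7 01:32 .
drwxr-xr-x 23 root  root  4096 Dec  7 01:32 ..
drwxr-xr-x  2 agent agent 4096 Dec  7 01:32 pics
{'clock': 0.0, 'ee_pos': array([0.18183982, 0.62342247, 0.23783746]), 'orientation': array([-1.79900976e+02,  6.11623544e-03,  1.63742270e+02]), 'contact_force': array([ 0.56690738, -0.09667658,  0.20609841]), 'width': 0.08793307031835257}
side {'fx': 414.39594074196185, 'fy': 414.39594074196185, 'cx': 313.262658876844, 'cy': 207.33557079263437, 'xyz': array([ 0.24587357, -0.82353546,  0.73674027]), 'attitude': array([-126.89354132,   -0.99450979,  -24.35849387])}
top {'fx': 480.96765542452187, 'fy': 480.96765542452187, 'cx': 316.79974454503764, 'cy': 202.38513615960474, 'xyz': array([ 0.33596015, -0.01889067,  1.51449174]), 'attitude': array([-169.39149437,   -0.87183893,  -88.93463459])}
wrist {'fx': 324.3946903455478, 'fy': 324.3946903455478, 'cx': 323.53469093349463, 'cy': 202.06563988536035, 'hand_eye': array([[ 6.09670046e-04, -9.64446135e-01, -2.64278792e-01,
         6.72860856e-02],
       [ 9.99999462e-01,  8.09920895e-04, -6.48767002e-04,
        -3.68009687e-04],
       [ 8.39745743e-04, -2.64278254e-01,  9.64446110e-01,
        -1.45786457e-01],
       [ 0.00000000e+00,  0.00000000e+00,  0.00000000e+00,
         1.00000000e+00]])}
```

View pics/top0.png

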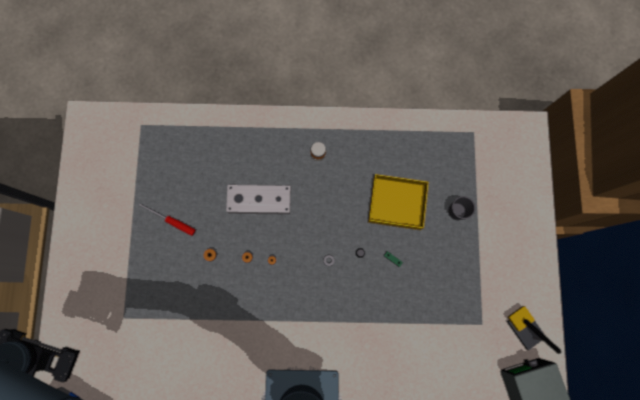

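View pics/side0.png

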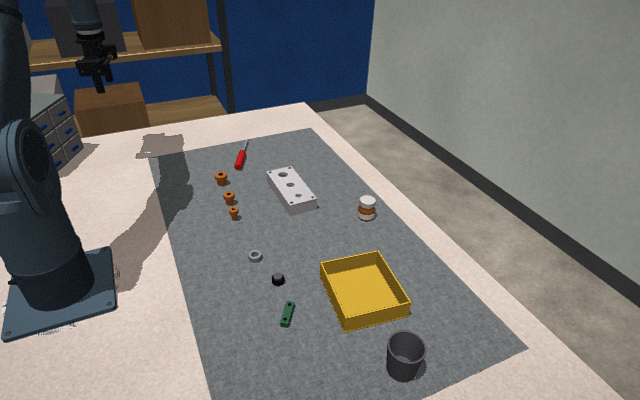

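View pics/wrist0.png

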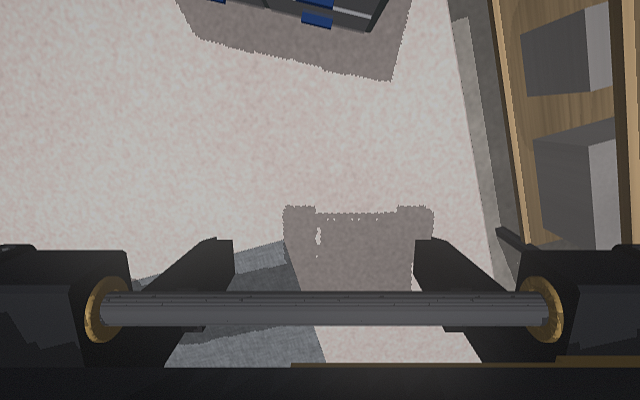

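The top view shows the large, medium and small bushings at about (210,255), (248,257) and (272,259). The spacer is at (329,260), the knob at (360,253) and the clamp bar at (392,258). The plate is at (258,198) and the bin at (398,202). I see no red adapter. Next I'll triangulate from the top and side views.

```bash
cat > h.py <<'E'
import numpy as np, cv2
from scipy.spatial.transform import Rotation as Rt
from rig import observe, optics, finder
def cam(name, st=None):
    m=optics.camera_model(name)
    K=np.array([[m['fx'],0,m['cx']],[0,m['fy'],m['cy']],[0,0,1]])
    T=np.eye(4)
    if name=='wrist':
        st=st or observe()
        T[:3,:3]=Rt.from_euler('xyz',st['orientation'],degrees=True).as_matrix(); T[:3,3]=st['ee_pos']
        T=T@m['hand_eye']
    else:
        T[:3,:3]=Rt.from_euler('xyz',m['attitude'],degrees=True).as_matrix(); T[:3,3]=m['xyz']
    return K,T
def ray(K,T,uv):
    d=T[:3,:3]@np.linalg.inv(K)@np.array([uv[0],uv[1],1.]); return T[:3,3],d
def onplane(K,T,uv,z):
    o,d=ray(K,T,uv); return o+d*(z-o[2])/d[2]
def proj(K,T,P):
    q=np.linalg.inv(T)@np.append(P,1); q=K@q[:3]; return q[:2]/q[2]
def tri(rays):
    A=np.zeros((3,3));b=np.zeros(3);Ms=[]
    for o,d in rays:
        d=d/np.linalg.norm(d);M=np.eye(3)-np.outer(d,d);A+=M;b+=M@o;Ms.append((M,o))
    x=np.linalg.solve(A,b); return x,max(np.linalg.norm(M@(x-o)) for M,o in Ms)
def cloud(K,T,dep,mask=None):
    v,u=np.nonzero((dep>0)&(mask if mask is not None else True))
    z=dep[v,u]; P=np.stack([(u-K[0,2])/K[0,0]*z,(v-K[1,2])/K[1,1]*z,z],1)
    return P@T[:3,:3].T+T[:3,3],u,v
def delta(target_xyz=None,st=None):
    st=st or observe()
    R=Rt.from_euler('xyz',st['orientation'],degrees=True).as_matrix()
    return R.T@(np.array(target_xyz)-st['ee_pos'])*100
E
python3 - <<'E'
from h import *
for n in('top','side'): optics.read_camera(n)
C={n:cam(n) for n in('top','side')}
for t in ['bushing_small','bushing_medium','bushing_large','bore_small','bore_medium','bore_large','plate','kit_bin','knob_black','spacer_steel','clamp_bar','adapter_red','flux_jar','pen_cup','screwdriver']:
    r=[];o=t
    for n in C:
        L=finder.landmark_of(n,t)
        if L: r.append(ray(*C[n],L[0]['uv'])); o+=f" {n} {np.round(L[0]['uv'],1)} {L[0]['score']:.2f}"
    if len(r)==2:
        x,e=tri(r); o+=f" -> {np.round(x,4)} err {e:.4f}"
    print(o)
print(observe()['clock'])
E
```

```text
bushing_small top [273.1 258.6] 0.37 side [231.4 218.3] 0.46 -> [0.4309 0.0971 0.0092] err 0.0066
bushing_medium top [246.3 257.3] 0.50 side [226.3 205.2] 0.47 -> [ 0.4357  0.1821 -0.0048] err 0.0051
bushing_large top [213.  253.2] 0.68 side [222.1 184. ] 0.53 -> [0.4481 0.2849 0.0043] err 0.0028
bore_small top [277.6 196.8] 0.61 side [298.2 194.1] 0.87 -> [0.625  0.0866 0.0449] err 0.0017
bore_medium top [258.7 198.8] 0.76 side [290.6 183.6] 0.86 -> [0.6205 0.144  0.0465] err 0.0018
bore_large top [235.5 199.4] 0.71 side [281.1 172. ] 0.80 -> [0.6172 0.2156 0.0468] err 0.0020
plate top [259.3 203.2] 0.73 side [291.5 197.1] 0.86 -> [ 0.6198  0.1464 -0.0053] err 0.0054
kit_bin top [392.8 202.8] 0.64 side [359.4 296.6] 0.97 -> [ 0.6248 -0.282  -0.0095] err 0.0010
knob_black top [359.1 254.3] 0.50 side [281.1 281.2] 0.53 -> [ 0.463  -0.174   0.0029] err 0.0065
spacer_steel top [329.2 259.3] 0.54 side [256.2 255.3] 0.62 -> [ 0.4391 -0.0785  0.0145] err 0.0008
clamp_bar top [389.8 259.4] 0.54 side [285.6 319.2] 0.69 -> [ 0.4433 -0.2713 -0.0122] err 0.0003
adapter_red
flux_jar top [318.9 153.3] 0.68 side [365.9 217.6] 0.69 -> [ 0.7818 -0.0401  0.0012] err 0.0011
pen_cup top [458.3 214.5] 0.87 side [404.  370.4] 0.73 -> [ 0.5946 -0.4902  0.0112] err 0.0066
screwdriver top [167.8 218.2] 0.58 side [240.7 152.4] 0.48 -> [0.5529 0.4289 0.0206] err 0.0031
1.75
```

```bash
python3 - <<'E'
from h import *
print(delta([0.44,0.19,0.24]))
E
```

```text
[-36.91788079 -34.44260375  -0.12795609]
```

```bash
python3 -m pendant '{"gripper":[-1,-1,-1,-1,-1,-1,-1,-1,-1,-1],"xyz":[[-36.9,-34.4,0],[-36.9,-34.4,0],[-36.9,-34.4,0],[-36.9,-34.4,0],[-36.9,-34.4,0],[-36.9,-34.4,0],[-36.9,-34.4,0],[-36.9,-34.4,0],[-36.9,-34.4,0],[-36.9,-34.4,0]],"yaw":[-0.284,-0.284,-0.284,-0.284,-0.284,-0.284,-0.284,-0.284,-0.284,-0.284]}' 20
python3 - <<'E'
from h import *
print(delta([0.44,0.19,0.24]))
E
```

```text
clock: 2.58
ee_pos: [0.3958, 0.2641, 0.2391]
orientation: [180.0, 0.0, -180.0]
contact_force: [0.4, 0.9, 0.4]
width: 0.088
[-4.4147238  -7.41408683 -0.09081255]
```

```bash
python3 -m pendant '{"gripper":[-1,-1,-1,-1,-1],"xyz":[[-4.4,-7.4,0],[-4.4,-7.4,0],[-4.4,-7.4,0],[-4.4,-7.4,0],[-4.4,-7.4,0]],"yaw":[0,0,0,0,0]}'
python3 - <<'E'
from h import *
st=observe()
p,d=optics.read_camera('wrist'); cv2.imwrite('pics/w1.png',p[:,:,::-1]); np.savez('w1.npz',p=p,d=d)
K,T=cam('wrist',st)
for t,z in [('bushing_small',0),('bushing_medium',0),('bushing_large',0)]:
    for L in finder.landmark_of('wrist',t)[:2]: print(t,np.round(L['uv'],1),round(L['score'],2),onplane(K,T,L['uv'],z))
print(st['ee_pos'],st['orientation'])
E
```

```text
clock: 3.0
ee_pos: [0.4388, 0.1926, 0.2388]
orientation: [180.0, -0.0, -180.0]
contact_force: [-0.5, 0.2, -0.5]
width: 0.0885
bushing_small [250.4 164.3] 0.92 [0.43008346 0.10478123 0.        ]
bushing_medium [314.3 172.1] 0.64 [0.43941938 0.1808449  0.        ]
bushing_medium [513.  262.2] 0.39 [0.55714556 0.43724003 0.        ]
bushing_large [404.1 173.8] 0.67 [0.44139696 0.28862482 0.        ]
[0.4388052  0.19256194 0.23879722] [ 1.79964135e+02 -4.44866471e-03 -1.79994733e+02]
```

View pics/w1.png

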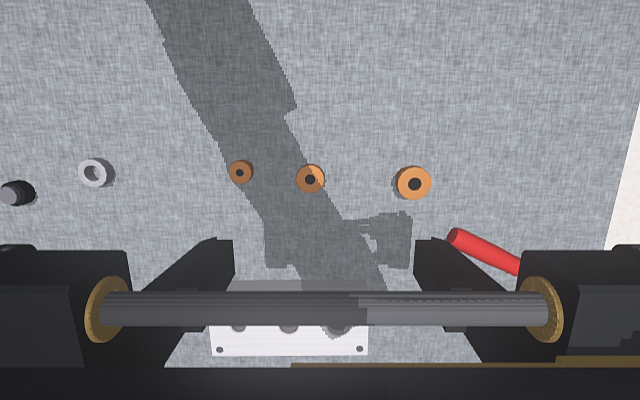

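The wrist view shows the small, medium and large bushing collars at (240,172), (310,178) and (414,183). I'll measure their tops using colour and depth.

```bash
cat >> h.py <<'E'
def bronze(p,d,K,T,zr=None,amin=60):
    hsv=cv2.cvtColor(p,cv2.COLOR_RGB2HSV)
    m=cv2.inRange(hsv,(5,110,60),(18,255,255))
    n,lab,st,c=cv2.connectedComponentsWithStats(m)
    out=[]
    for i in range(1,n):
        if st[i,4]<amin: continue
        mk=(lab==i).astype(np.uint8)
        # fill hole
        cs,_=cv2.findContours(mk,cv2.RETR_EXTERNAL,cv2.CHAIN_APPROX_NONE)
        cn=max(cs,key=cv2.contourArea)
        P,u,v=cloud(K,T,d,mk>0)
        ztop=np.percentile(P[:,2],90) if len(P) else np.nan
        out.append((cn,mk,P,u,v,ztop))
    return out
def circ(pts):
    A=np.c_[2*pts,np.ones(len(pts))]; s=np.linalg.lstsq(A,(pts**2).sum(1),rcond=None)[0]
    return s[:2],np.sqrt(s[2]+s[:2]@s[:2])
E
python3 - <<'E'
from h import *
z=np.load('w1.npz');p,d=z['p'],z['d'];K,T=cam('wrist')
for cn,mk,P,u,v,zt in bronze(p,d,K,T):
    top=P[:,2]>zt-0.006
    W=P[top]
    # contour -> plane at z=.036
    c=cn[:,0,:].astype(float)
    Q=np.array([onplane(K,T,x,0.036)[:2] for x in c])
    cc,r=circ(Q)
    print('area',mk.sum(),'bbox',cv2.boundingRect(cn),'zt',round(zt,4),'top bbox mid',(W[:,:2].min(0)+W[:,:2].max(0))/2,'ext',np.ptp(W[:,:2],axis=0),'circ',cc,r)
E
```

```text
area 354 bbox (229, 160, 22, 23) zt 0.037 top bbox mid [0.43240882 0.10134488] ext [0.02306344 0.02341583] circ [0.43219461 0.10172925] 0.01191563462738555
area 547 bbox (296, 164, 28, 29) zt 0.0367 top bbox mid [0.43991604 0.17742415] ext [0.0298999  0.02964773] circ [0.43914051 0.17771221] 0.015063410657599686
area 759 bbox (397, 166, 34, 34) zt 0.0367 top bbox mid [0.44486605 0.291968  ] ext [0.03619677 0.03643066] circ [0.44381277 0.29145633] 0.01824125263044284
```

```bash
python3 -m pendant '{"gripper":[-0.36,-0.36,-0.36,-0.36,-0.36,-0.36,-0.36,-0.36,-0.36],"xyz":[[-0.1,-1.5,3],[-0.1,-1.5,7],[-0.1,-1.5,11],[-0.1,-1.5,15],[-0.1,-1.5,17],[-0.1,-1.5,17],[-0.1,-1.5,17],[-0.1,-1.5,17],[-0.1,-1.5,17]],"yaw":[0,0,0,0,0,0,0,0,0]}' 20
python3 - <<'E'
from h import *
st=observe()
p,d=optics.read_camera('wrist'); cv2.imwrite('pics/w2.png',p[:,:,::-1])
K,T=cam('wrist',st)
for cn,mk,P,u,v,zt in bronze(p,d,K,T):
    W=P[P[:,2]>zt-0.006]
    Q=np.array([onplane(K,T,x,0.036)[:2] for x in cn[:,0,:].astype(float)])
    print('area',mk.sum(),'bbox',cv2.boundingRect(cn),'zt',round(zt,4),'mid',(W[:,:2].min(0)+W[:,:2].max(0))/2,'circ',circ(Q))
print(st['ee_pos'],st['width'])
E
```

```text
clock: 3.95
ee_pos: [0.4413, 0.1779, 0.0704]
orientation: [179.9, 0.2, -180.0]
contact_force: [0.8, 0.6, -0.7]
width: 0.0598
area 1274 bbox (171, 193, 52, 45) zt 0.0367 mid [0.43278342 0.10057487] circ (array([0.43063975, 0.1037952 ]), np.float64(0.014106065983897582))
area 1921 bbox (297, 199, 52, 55) zt 0.0366 mid [0.44047582 0.17676793] circ (array([0.43866055, 0.1767202 ]), np.float64(0.01586982229752496))
area 2213 bbox (470, 203, 76, 48) zt 0.0365 mid [0.44046056 0.29097002] circ (array([0.44009437, 0.28721227]), np.float64(0.01672814224487696))
[0.44132999 0.17789235 0.07044704] 0.05983205914061169
```

View pics/w2.png

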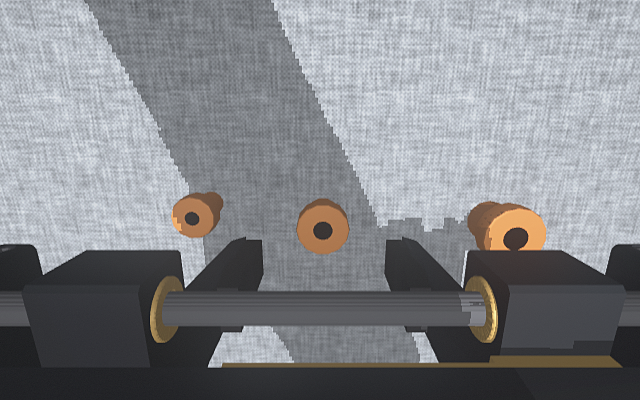

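```bash
python3 -m pendant '{"gripper":[-0.36,-0.36,-0.36,-0.36,-0.36,0.6,0.6,0.6,0.6,0.6],"xyz":[[0.1,-0.1,2],[0.1,-0.1,4],[0.1,-0.1,5.5],[0.1,-0.1,5.5],[0.1,-0.1,5.5],[0.1,-0.1,5.5],[0.1,-0.1,5.5],[0.1,-0.1,5.5],[0.1,-0.1,5.5],[0.1,-0.1,5.5]],"yaw":[0,0,0,0,0,0,0,0,0,0]}' 30
python3 -m pendant '{"gripper":[0.6,0.6,0.6,0.6,0.6,0.6,0.6,0.6],"xyz":[[0,0,0],[0,0,-2],[0,0,-5],[0,0,-9],[0,0,-9],[0,0,-9],[0,0,-9],[0,0,-9]],"yaw":[0,0,0,0,0,0,0,0]}'
python3 - <<'E'
from h import *
st=observe()
p,d=optics.read_camera('wrist'); cv2.imwrite('pics/w3.png',p[:,:,::-1])
K,T=cam('wrist',st)
for cn,mk,P,u,v,zt in bronze(p,d,K,T)[:]:
    W=P[P[:,2]>zt-0.006]
    print('area',mk.sum(),'bbox',cv2.boundingRect(cn),'zt',round(zt,4),'mid',(W[:,:2].min(0)+W[:,:2].max(0))/2)
print(st['ee_pos'],st['width'])
E
```

```text
clock: 4.83
ee_pos: [0.4395, 0.1761, 0.0143]
orientation: [180.0, 0.1, -180.0]
contact_force: [0.1, 0.0, 4.6]
width: 0.0311
clock: 5.5
ee_pos: [0.438, 0.1755, 0.1025]
orientation: [-179.9, -0.1, -180.0]
contact_force: [0.8, -0.5, -1.8]
width: 0.031
area 874 bbox (197, 189, 37, 36) zt 0.0368 mid [0.43268949 0.10017346]
area 1980 bbox (460, 196, 58, 55) zt 0.0366 mid [0.44512081 0.29083292]
area 3038 bbox (287, 230, 73, 61) zt 0.1247 mid [0.43393999 0.1748002 ]
[0.43803024 0.1754758  0.10254   ] 0.03096892794527822
```

View pics/w3.png

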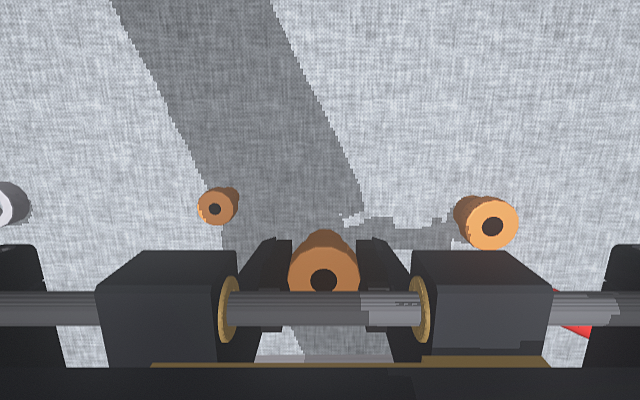

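```bash
python3 -m pendant '{"gripper":[0.6,0.6,0.6,0.6,0.6,0.6,0.6,0.6,0.6,0.6],"xyz":[[-3,-0.5,-2.2],[-7,-1,-2.2],[-11,-1.5,-2.2],[-15,-2,-2.2],[-19,-2.5,-2.2],[-22.5,-3,-2.2],[-24.2,-3,-2.2],[-24.2,-3,-2.2],[-24.2,-3,-2.2],[-24.2,-3,-2.2]],"yaw":[0,0,0,0,0,0,0,0,0,0]}'
python3 - <<'E'
from h import *
st=observe()
p,d=optics.read_camera('wrist'); cv2.imwrite('pics/w4.png',p[:,:,::-1]); np.savez('w4.npz',p=p,d=d,e=st['ee_pos'],o=st['orientation'])
K,T=cam('wrist',st)
for t in ['bore_small','bore_medium','bore_large']:
    for L in finder.landmark_of('wrist',t)[:2]: print(t,np.round(L['uv'],1),round(L['score'],2),onplane(K,T,L['uv'],0.04))
print(st['ee_pos'],st['orientation'],st['width'])
E
```

```text
clock: 6.38
ee_pos: [0.6792, 0.1462, 0.1241]
orientation: [-180.0, -0.2, -180.0]
contact_force: [0.6, 0.0, -0.2]
width: 0.0309
bore_small [236.9 131.8] 0.75 [0.62396923 0.08534367 0.04      ]
bore_medium [328.2 130.4] 0.72 [0.62293025 0.14874236 0.04      ]
bore_large [419.8 130.4] 0.87 [0.62284153 0.21223208 0.04      ]
[0.67916547 0.14622805 0.12410448] [-179.98063201   -0.19715306 -179.9590187 ] 0.03094541477066009
```

View pics/w4.png

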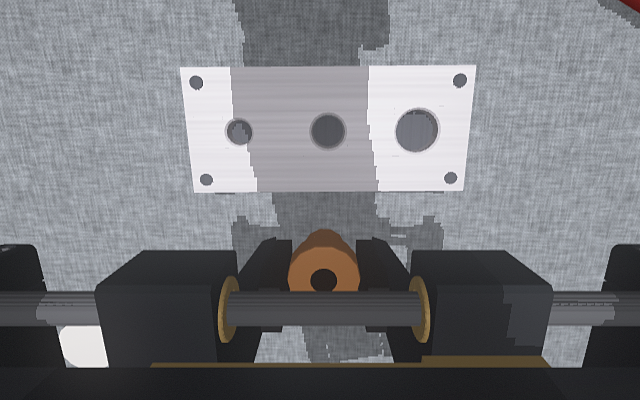

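The bores show at (238,131), (328,131) and (417,130) and the bushing is held square. I'll fit the bore rims by depth and find the held bushing's centre.

```bash
cat >> h.py <<'E'
def bores(p,d,K,T,zp=0.04,approx=None):
    h,w=d.shape; P,u,v=cloud(K,T,d)
    Z=np.full((h,w),np.nan); Z[v,u]=P[:,2]
    near=np.nanmedian(Z[(abs(Z-zp)<0.006)])
    res={}
    for name,(x,y),dia in approx:
        uv=proj(K,T,[x,y,zp]); 
        s=K[0,0]/(np.linalg.inv(T)@np.array([x,y,zp,1]))[2]
        rad=dia/2*s
        yy,xx=np.mgrid[0:h,0:w]; roi=np.hypot(xx-uv[0],yy-uv[1])<rad*1.5
        m=(roi&((Z<near-0.003)|np.isnan(Z))).astype(np.uint8)
        n,lab,st,c=cv2.connectedComponentsWithStats(m)
        if n<2: continue
        i=1+np.argmax(st[1:,4]); mk=(lab==i).astype(np.uint8)
        cn=max(cv2.findContours(mk,cv2.RETR_EXTERNAL,cv2.CHAIN_APPROX_NONE)[0],key=cv2.contourArea)
        hull=cv2.convexHull(cn)[:,0,:].astype(float)
        Q=np.array([onplane(K,T,q,near)[:2] for q in cn[:,0,:].astype(float)])
        mu=cv2.moments(mk,True); cuv=(mu['m10']/mu['m00'],mu['m01']/mu['m00'])
        res[name]=(circ(Q),onplane(K,T,cuv,near)[:2],mk.sum()/s**2)
    return near,res
def held(p,d,K,T,st,ztop):
    # dark hole inside bronze near the tcp
    uv=proj(K,T,np.array(st['ee_pos'])+[0,0,ztop-st['ee_pos'][2]])
    g=p.max(axis=2).astype(int); x0,y0=int(uv[0])-22,int(uv[1])-22
    sub=(g[y0:y0+44,x0:x0+44]<75).astype(np.uint8)
    return uv,sub,(x0,y0)
E
python3 - <<'E'
from h import *
z=np.load('w4.npz');p,d=z['p'],z['d'];st=dict(ee_pos=z['e'],orientation=z['o']);K,T=cam('wrist',st)
near,r=bores(p,d,K,T,approx=[('s',(.624,.0853),.0175),('m',(.623,.1487),.0235),('l',(.623,.212),.0295)])
print(near)
for k,v in r.items(): print(k,v, np.sqrt(4*v[2]/np.pi))
b=bronze(p,d,K,T)
for cn,mk,P,u,v,zt in b:
    print(cv2.boundingRect(cn),zt, P[:,2].min())
print(proj(K,T,st['ee_pos']+[0,0,.022]))
cv2.imwrite('pics/crop4.png',cv2.resize(p[215:300,270:380,::-1],None,fx=6,fy=6,interpolation=cv2.INTER_NEAREST))
E
```

```text
0.03988548762250131
s ((array([0.62437005, 0.08695062]), np.float64(0.008202888166400597)), array([0.62428284, 0.08695275]), np.float64(0.00023151306822754897)) 0.01716891358211943
m ((array([0.62381687, 0.1483557 ]), np.float64(0.01122965980944927)), array([0.62367237, 0.14834798]), np.float64(0.0004260844452070792)) 0.023291791795269762
l ((array([0.62329332, 0.20972057]), np.float64(0.01411371718233682)), array([0.62306882, 0.20972468]), np.float64(0.0006680522186893914)) 0.029164884755187977
(287, 230, 73, 61) 0.14622559794190831 0.11036246692471771
[324.68807719 278.34007827]
```

View pics/crop4.png

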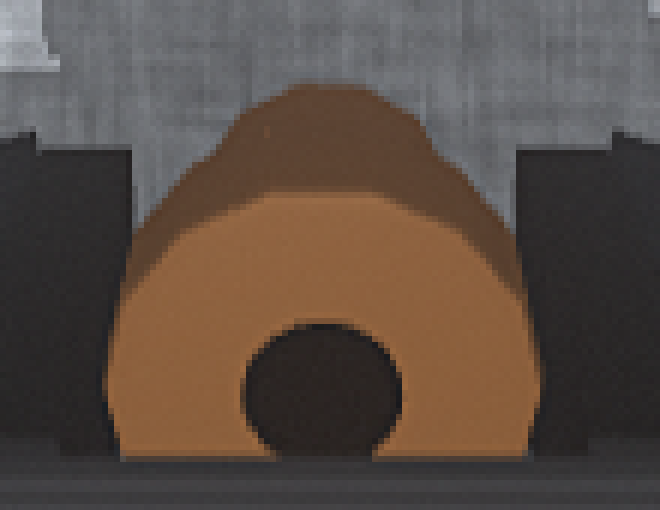

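```bash
python3 - <<'E'
from h import *
z=np.load('w4.npz');st=dict(ee_pos=z['e'],orientation=z['o']);K,T=cam('wrist',st)
for uv in [(323.2,280.8),(323.2,280.3)]:
    hpos=onplane(K,T,uv,.1462); print(hpos, hpos-st['ee_pos'], (np.array([.62375,.14835])-hpos[:2])*100)
print(z['e'],z['o'])
print(observe()['ee_pos'])
E
```

```text
[0.68026738 0.14560023 0.1462    ] [ 0.00110191 -0.00062782  0.02209552] [-5.65173814  0.27497708]
[0.6800328  0.14559998 0.1462    ] [ 0.00086733 -0.00062807  0.02209552] [-5.62827999  0.275002  ]
[0.67916547 0.14622805 0.12410448] [-179.98063201   -0.19715306 -179.9590187 ]
[0.68003238 0.14646373 0.12569527]
```

```bash
python3 -m pendant '{"gripper":[0.6,0.6,0.6,0.6,0.6,0.6,0.6,0.6],"xyz":[[3,0.25,1],[5.73,0.25,3],[5.73,0.25,5],[5.73,0.25,6],[5.73,0.25,6],[5.73,0.25,6],[5.73,0.25,6],[5.73,0.25,6]],"yaw":[0,0,0,0,0,0,0,0]}'
python3 - <<'E'
from h import *
st=observe()
p,d=optics.read_camera('wrist'); cv2.imwrite('pics/w5.png',cv2.resize(p[150:300,220:430,::-1],None,fx=3.5,fy=3.5,interpolation=cv2.INTER_NEAREST)); np.savez('w5.npz',p=p,d=d,e=st['ee_pos'],o=st['orientation'])
K,T=cam('wrist',st)
print(st['ee_pos'],st['orientation'],st['width'],st['contact_force'])
print(proj(K,T,[.62375,.14835,.04]))
E
```

```text
clock: 7.25
ee_pos: [0.6254, 0.1485, 0.067]
orientation: [180.0, 0.2, 180.0]
contact_force: [-0.7, 0.0, -0.3]
width: 0.0305
[0.62535485 0.14851072 0.0670445 ] [1.79970006e+02 1.52759144e-01 1.79991334e+02] 0.03049343858403664 [-0.73474221  0.02807198 -0.25556731]
[324.19874432 233.37035771]
```

View pics/w5.png

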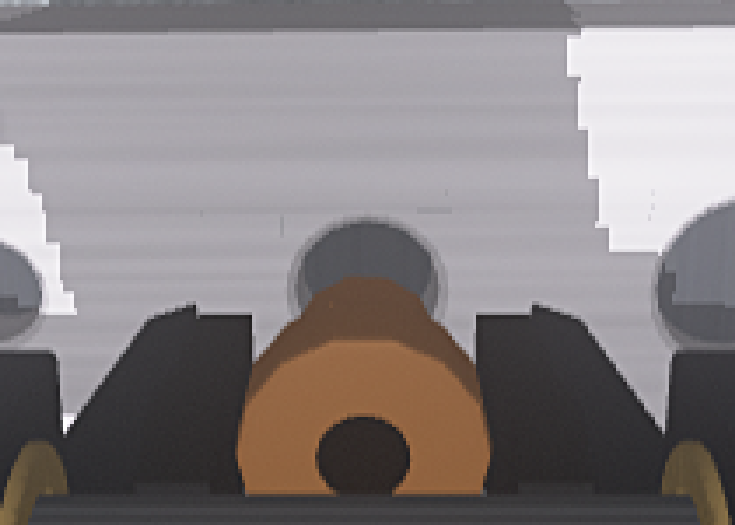

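```bash
python3 -m pendant '{"gripper":[0.6,0.6,0.6],"xyz":[[0,0,0],[0,0,0],[0,0,0]],"yaw":[0,0,0]}'
python3 - <<'E'
from h import *
st=observe(); print(st['ee_pos'],st['orientation'])
p,d=optics.read_camera('wrist'); np.savez('w5.npz',p=p,d=d,e=st['ee_pos'],o=st['orientation'])
cv2.imwrite('pics/w5b.png',cv2.resize(p[190:300,260:390,::-1],None,fx=6,fy=5,interpolation=cv2.INTER_NEAREST))
print(observe()['ee_pos'])
E
```

```text
clock: 7.55
ee_pos: [0.624, 0.1485, 0.066]
orientation: [180.0, 0.0, -180.0]
contact_force: [-0.3, -0.0, -1.3]
width: 0.0308
[0.62401181 0.14848041 0.06603548] [ 1.79991881e+02  2.70201419e-02 -1.79991555e+02]
[0.62392925 0.1485239  0.06592825]
```

View pics/w5b.png

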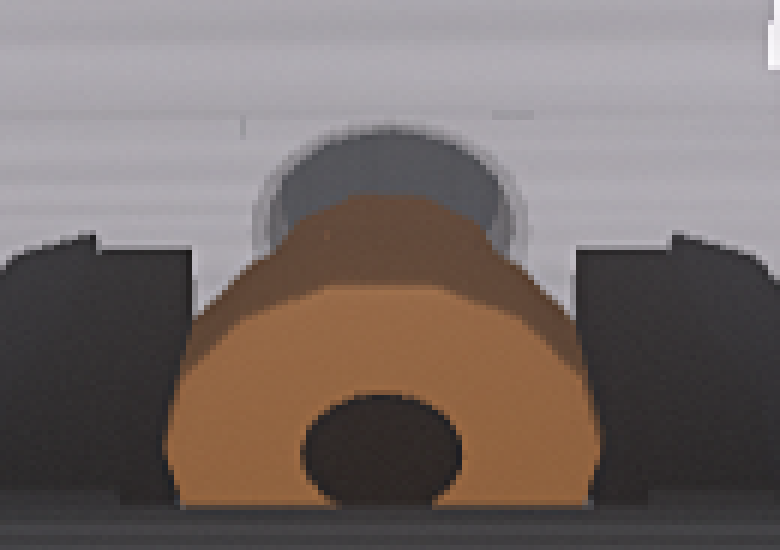

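```bash
python3 - <<'E'
from h import *
z=np.load('w5.npz');st=dict(ee_pos=z['e'],orientation=z['o']);K,T=cam('wrist',st)
h=onplane(K,T,(323.2,279.9),z['e'][2]+.0221); print('held',h,h-z['e'])
print('bore x', onplane(K,T,(324.5,213.9),.04)+[.01175,0,0], onplane(K,T,(324.5,214.4),.04)+[.01175,0,0])
E
```

```text
held [0.6246039  0.14784145 0.08813548] [ 0.0005921  -0.00063896  0.0221    ]
bore x [0.62221211 0.14845918 0.04      ] [0.62250271 0.14845963 0.04      ]
```

```bash
python3 -m pendant '{"gripper":[0.6,0.6,0.6,0.6,0.6,0.6,0.6,0.6],"xyz":[[0.11,0.06,0.5],[0.11,0.06,0.9],[0.11,0.06,1.0],[0.11,0.06,1.1],[0.11,0.06,1.2],[0.11,0.06,1.3],[0.11,0.06,1.4],[0.11,0.06,1.5]],"yaw":[0,0,0,0,0,0,0,0]}'
```

```text
clock: 8.27
ee_pos: [0.6227, 0.1491, 0.0507]
orientation: [180.0, 0.0, -180.0]
contact_force: [0.3, 0.0, -1.4]
width: 0.0306
```

```bash
python3 -m pendant '{"gripper":[0.6,0.6,0.6,0.6,0.6],"xyz":[[0,0,0.2],[0,0,0.4],[0,0,0.6],[0,0,0.75],[0,0,0.75]],"yaw":[0,0,0,0,0]}'
```

```text
clock: 8.68
ee_pos: [0.6224, 0.149, 0.0428]
orientation: [-180.0, -0.0, -180.0]
contact_force: [-0.8, -0.5, -1.2]
width: 0.0307
```

```bash
python3 -m pendant '{"gripper":[-0.2,-0.2,-0.2,-0.2,-0.2,1,1,1,1,1],"xyz":[[0,0,0],[0,0,0],[0,0,0],[0,0,-2],[0,0,-3.5],[0,0,-3.5],[0,0,-3.5],[0,0,-3.5],[0,0,-3.5],[0,0,-3.5]],"yaw":[0,0,0,0,0,0,0,0,0,0]}' 20
python3 - <<'E'
from h import *
st=observe()
p,d=optics.read_camera('wrist'); cv2.imwrite('pics/w6.png',p[:,:,::-1])
K,T=cam('wrist',st)
for cn,mk,P,u,v,zt in bronze(p,d,K,T)[:]:
    W=P[P[:,2]>zt-0.006]
    print('area',mk.sum(),'bbox',cv2.boundingRect(cn),'zt',round(zt,4),'mid',(W[:,:2].min(0)+W[:,:2].max(0))/2)
E
```

```text
clock: 9.52
ee_pos: [0.622, 0.149, 0.0773]
orientation: [-180.0, -0.1, -180.0]
contact_force: [0.3, -0.2, 0.0]
width: 0.0218
area 1861 bbox (297, 221, 55, 53) zt 0.0645 mid [0.62348005 0.14866139]
```

View pics/w6.png

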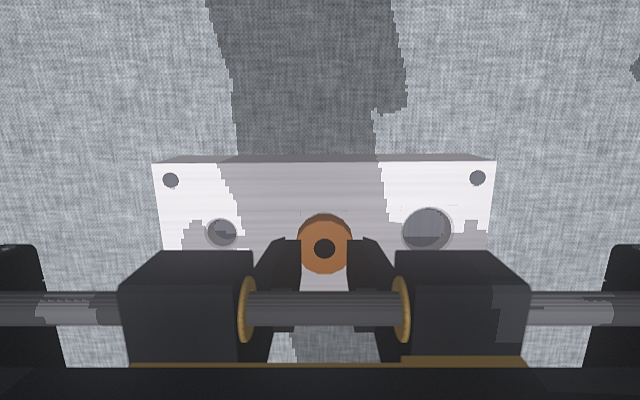

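```bash
python3 -m pendant '{"gripper":[1,1,1,1,1,1,1,1,1,1],"xyz":[[-0.1,0,0],[-0.1,0,0],[-0.1,0,0],[-0.1,0,0.5],[-0.1,0,1.0],[-0.1,0,1.2],[-0.1,0,1.3],[-0.1,0,1.4],[-0.1,0,1.5],[-0.1,0,1.6]],"yaw":[0,0,0,0,0,0,0,0,0,0]}' 20
```

```text
clock: 10.4
ee_pos: [0.6238, 0.1491, 0.0631]
orientation: [180.0, -0.0, -180.0]
contact_force: [-3.0, -0.7, 7.8]
width: 0.0003
```

```bash
python3 -m pendant '{"gripper":[1,1,1,1],"xyz":[[0,0,0.1],[0,0,0.2],[0,0,0.3],[0,0,0.4]],"yaw":[0,0,0,0]}' 20
```

```text
clock: 10.73
ee_pos: [0.6238, 0.1491, 0.0592]
orientation: [180.0, 0.0, -180.0]
contact_force: [-2.7, -1.1, 8.7]
width: 0.0005
```

Pushing at about 9 N and sliding. I'll continue to about 0.054.

```bash
python3 -m pendant '{"gripper":[1,1,1,1,1],"xyz":[[0,0,0.1],[0,0,0.2],[0,0,0.3],[0,0,0.4],[0,0,0.45]],"yaw":[0,0,0,0,0]}' 20
```

```text
clock: 11.15
ee_pos: [0.6237, 0.149, 0.0546]
orientation: [180.0, -0.0, -180.0]
contact_force: [-4.6, -2.1, 11.3]
width: 0.0006
```

```bash
python3 -m pendant '{"gripper":[1,1,1,1],"xyz":[[0,0,0.05],[0,0,0.1],[0,0,0.1],[0,0,0.1]],"yaw":[0,0,0,0]}' 20
```

```text
clock: 11.48
ee_pos: [0.6236, 0.149, 0.0545]
orientation: [180.0, -0.0, -180.0]
contact_force: [-6.3, -2.4, 16.0]
width: 0.0003
```

```bash
python3 -m pendant '{"gripper":[1,1,-0.3,-0.3,-0.3,-0.3],"xyz":[[0,0,-2],[0,0,-5],[2.5,0,-7],[4,0,-7],[4,0,-7],[4,0,-7]],"yaw":[0,0,0,0,0,0]}' 20
python3 - <<'E'
from h import *
st=observe()
p,d=optics.read_camera('wrist'); cv2.imwrite('pics/w7.png',p[:,:,::-1])
K,T=cam('wrist',st)
for cn,mk,P,u,v,zt in bronze(p,d,K,T)[:]:
    W=P[P[:,2]>zt-0.006]
    print('area',mk.sum(),'bbox',cv2.boundingRect(cn),'zt',round(zt,4),'mid',(W[:,:2].min(0)+W[:,:2].max(0))/2)
P,u,v=cloud(K,T,d); s=(abs(P[:,2]-.04)<.005)&(abs(P[:,0]-.623)<.04)&(abs(P[:,1]-.148)<.09)
print('plate',np.median(P[s,2]),st['ee_pos'])
E
```

```text
clock: 11.98
ee_pos: [0.5835, 0.1492, 0.1229]
orientation: [180.0, 0.0, -180.0]
contact_force: [1.0, -0.1, -0.0]
width: 0.025
area 133 bbox (240, 0, 28, 7) zt 0.0327 mid [0.44559457 0.10011794]
area 2032 bbox (499, 0, 78, 35) zt 0.0364 mid [0.45507789 0.29073225]
area 1106 bbox (303, 247, 42, 38) zt 0.0548 mid [0.62343623 0.1487097 ]
plate 0.03999713320458145 [0.58353775 0.14923299 0.12292437]
```

View pics/w7.png

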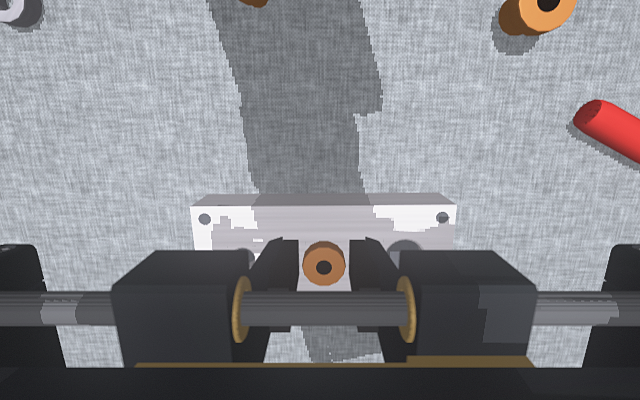

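```bash
python3 -m pendant '{"gripper":[-0.3,-0.3,-0.3,-0.3,-0.3,-0.3,-0.3,-0.3,-0.3,-0.3],"xyz":[[2.9,3,0],[5.8,6,0],[8.7,9,0],[11.6,12,1],[13.9,14.2,3],[13.9,14.2,5],[13.9,14.2,5.3],[13.9,14.2,5.3],[13.9,14.2,5.3],[13.9,14.2,5.3]],"yaw":[0,0,0,0,0,0,0,0,0,0]}' 20
python3 - <<'E'
from h import *
st=observe()
p,d=optics.read_camera('wrist'); cv2.imwrite('pics/w8.png',p[:,:,::-1])
K,T=cam('wrist',st)
for cn,mk,P,u,v,zt in bronze(p,d,K,T)[:]:
    W=P[P[:,2]>zt-0.006]
    print('area',mk.sum(),'bbox',cv2.boundingRect(cn),'zt',round(zt,4),'mid',(W[:,:2].min(0)+W[:,:2].max(0))/2)
print(st['ee_pos'],st['width'])
E
```

```text
clock: 12.87
ee_pos: [0.4467, 0.2901, 0.0705]
orientation: [180.0, 0.1, 179.8]
contact_force: [0.4, -0.3, -0.8]
width: 0.0566
area 1811 bbox (0, 185, 59, 45) zt 0.0364 mid [0.43272572 0.10650136]
area 2637 bbox (296, 194, 63, 64) zt 0.0366 mid [0.44522305 0.29156899]
[0.44665845 0.29012001 0.07049141] 0.05662148206031453
```

```bash
python3 -m pendant '{"gripper":[-0.3,-0.3,-0.3,-0.3,-0.3,0.5,0.5,0.5,0.5,0.5],"xyz":[[0,0,2],[0,0,4],[0,0,5.5],[0,0,5.5],[0,0,5.5],[0,0,5.5],[0,0,5.5],[0,0,5.5],[0,0,5.5],[0,0,5.5]],"yaw":[0,0,0,0,0,0,0,0,0,0]}' 30
python3 -m pendant '{"gripper":[0.5,0.5,0.5,0.5,0.5,0.5],"xyz":[[0,0,0],[0,0,-2],[0,0,-5],[0,0,-9],[-3,-2,-11],[-6,-4,-11]],"yaw":[0,0,0,0,0,0]}'
```

```text
clock: 13.75
ee_pos: [0.4454, 0.2915, 0.0157]
orientation: [179.9, 0.1, -180.0]
contact_force: [-0.1, -1.0, 7.3]
width: 0.0368
clock: 14.25
ee_pos: [0.5066, 0.254, 0.1298]
orientation: [179.7, 0.3, -179.7]
contact_force: [2.2, -0.7, -0.9]
width: 0.0371
```

```bash
python3 -m pendant '{"gripper":[0.5,0.5,0.5,0.5,0.5,0.5,0.5,0.5,0.5,0.5],"xyz":[[-3.7,-1,0],[-7.5,-2,0],[-11.2,-3,0],[-15,-4,0],[-17.4,-4.2,0],[-17.4,-4.2,0],[-17.4,-4.2,0],[-17.4,-4.2,0],[-17.4,-4.2,0],[-17.4,-4.2,0]],"yaw":[0,0,0,0,0,0,0,0,0,0]}'
cat >> h.py <<'E'
def look(fn,approx,dzt,hole_d,save=True):
    """bore fit + held-bushing hole fit; dzt: top of bushing above TCP"""
    st=observe(); p,d=optics.read_camera('wrist'); K,T=cam('wrist',st)
    np.savez(fn+'.npz',p=p,d=d,e=st['ee_pos'],o=st['orientation'])
    near,r=bores(p,d,K,T,approx=approx)
    e=np.array(st['ee_pos']); print('tcp',e,st['orientation'],'plate',near)
    for k,v in r.items(): print(k,'circ',v[0],'cent',v[1],'dia',np.sqrt(4*v[2]/np.pi))
    for cn,mk,P,u,v,zt in bronze(p,d,K,T):
        print('bronze',cv2.boundingRect(cn),'zt',zt,'rel',zt-e[2])
    uv=proj(K,T,e+[0,0,dzt]); x0,y0=int(uv[0])-55,int(uv[1])-65
    cv2.imwrite('pics/'+fn+'.png',cv2.resize(p[y0:y0+90,x0:x0+110,::-1],None,fx=6,fy=6,interpolation=cv2.INTER_NEAREST))
    print('origin',x0,y0,'tcp-top uv',uv)
    sub=(p[:,:,0]>p[:,:,2].astype(int)+25) # bronze
    v0=int(uv[1]);
    for row in range(v0-6,v0+8):
        cols=np.nonzero(sub[row,x0:x0+110])[0]
        if len(cols)>3:
            g=np.nonzero(np.diff(cols)>4)[0]
            print(row,'L',x0+cols[0],'R',x0+cols[-1],'hole',[(x0+cols[i]+1,x0+cols[i+1]-1) for i in g])
E
python3 - <<'E'
from h import *
look('w9',[('s',(.624,.087),.0175),('l',(.623,.2100),.0295)],.022,0)
print(observe()['ee_pos'])
cv2.imwrite('pics/w9f.png',np.load('w9.npz')['p'][:,:,::-1])
E
```

```text
clock: 15.08
ee_pos: [0.6773, 0.21, 0.1248]
orientation: [180.0, -0.1, -179.9]
contact_force: [-0.3, -0.3, -0.3]
width: 0.0369
tcp [0.67733138 0.21000705 0.12478674] [ 1.79981087e+02 -5.92072821e-02 -1.79903210e+02] plate 0.039960246022378215
s circ (array([0.62430426, 0.08764794]), np.float64(0.008068530039355698)) cent [0.62424724 0.08761865] dia 0.016930722284559857
l circ (array([0.62321296, 0.21036278]), np.float64(0.014182008405560814)) cent [0.62299328 0.21035557] dia 0.029266692442633566
bronze (209, 112, 46, 46) zt 0.05478607093107619 rel -0.07000067404477431
bronze (281, 221, 86, 70) zt 0.14544398669032232 rel 0.020657241714471836
bronze (56, 327, 16, 15) zt 0.03526403228409585 rel -0.08952271269175463
origin 269 213 tcp-top uv [324.72298251 278.45388051]
272 L 281 R 366 hole [(np.int64(308), np.int64(339))]
273 L 281 R 366 hole [(np.int64(308), np.int64(339))]
274 L 281 R 366 hole [(np.int64(307), np.int64(339))]
275 L 281 R 366 hole [(np.int64(307), np.int64(339))]
276 L 281 R 366 hole [(np.int64(307), np.int64(340))]
277 L 281 R 366 hole [(np.int64(307), np.int64(340))]
278 L 281 R 366 hole [(np.int64(307), np.int64(340))]
279 L 281 R 366 hole [(np.int64(307), np.int64(340))]
280 L 281 R 366 hole [(np.int64(308), np.int64(339))]
281 L 281 R 365 hole [(np.int64(308), np.int64(339))]
282 L 282 R 365 hole [(np.int64(308), np.int64(339))]
283 L 282 R 365 hole [(np.int64(308), np.int64(338))]
284 L 283 R 364 hole [(np.int64(309), np.int64(338))]
285 L 283 R 364 hole [(np.int64(310), np.int64(337))]
[0.67764732 0.20987488 0.12491339]
```

View pics/w9f.png

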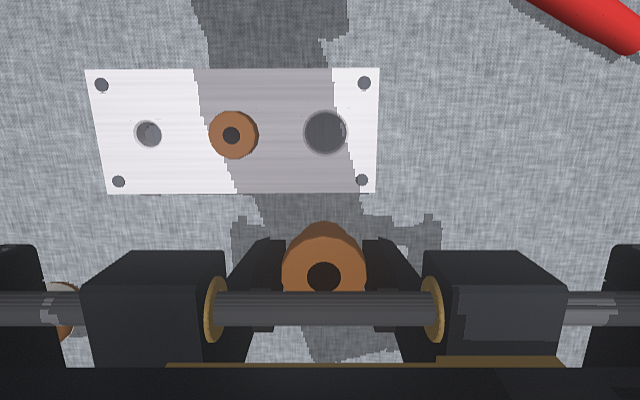

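View pics/w9.png

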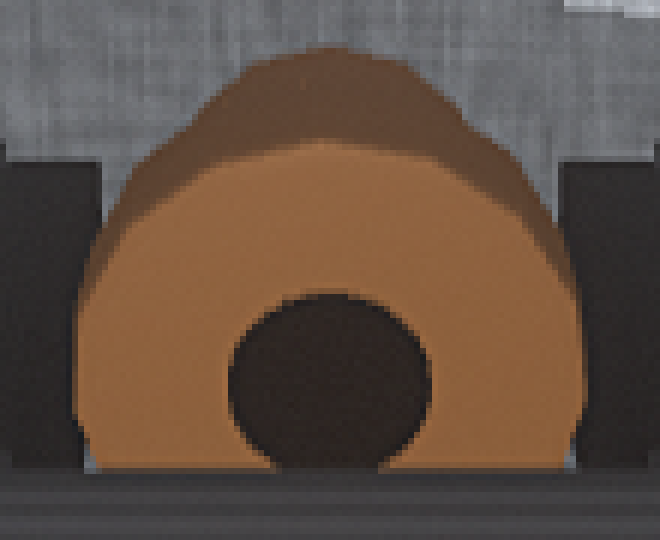

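```bash
python3 - <<'E'
from h import *
z=np.load('w9.npz');st=dict(ee_pos=z['e'],orientation=z['o']);K,T=cam('wrist',st)
h=onplane(K,T,(323.5,277.3),z['e'][2]+.0207); off=h-z['e']; print('off',off)
tgt=np.array([.6232,.2104,0])-off; print('tgt',tgt[:2]); now=observe()['ee_pos']; print(now, (tgt-now)*100)
E
```

```text
off [ 0.00016167 -0.00051802  0.0207    ]
tgt [0.62303833 0.21091802]
[0.67764732 0.20987488 0.12491339] [ -5.46089882   0.10431434 -14.56133915]
```

```bash
python3 -m pendant '{"gripper":[0.5,0.5,0.5,0.5,0.5,0.5,0.5,0.5,0.5],"xyz":[[3,0.1,1],[5.46,0.1,3],[5.46,0.1,5],[5.46,0.1,5.8],[5.46,0.1,5.8],[5.46,0.1,5.8],[5.46,0.1,5.8],[5.46,0.1,5.8],[5.46,0.1,5.8]],"yaw":[0,0,0,0,0,0,0,0,0]}'
python3 - <<'E'
from h import *
look('w10',[('l',(.6232,.2104),.0295)],.0207,0)
print(observe()['ee_pos'])
E
```

```text
clock: 15.88
ee_pos: [0.6252, 0.2101, 0.0678]
orientation: [180.0, 0.1, 180.0]
contact_force: [-0.2, -0.7, -0.9]
width: 0.037
tcp [0.62517351 0.21010673 0.06777618] [1.79967647e+02 1.11842174e-01 1.79992141e+02] plate 0.040010888321125426
l circ (array([0.62108662, 0.21044163]), np.float64(0.011724076483909912)) cent [0.61497982 0.21107111] dia 0.01665084633685769
bronze (180, 216, 60, 49) zt 0.05471646022223896 rel -0.013059724651016555
bronze (281, 234, 86, 57) zt 0.08848418084126008 rel 0.020707995968004572
origin 269 212 tcp-top uv [324.72464188 277.09020712]
271 L 281 R 365 hole [(np.int64(308), np.int64(339))]
272 L 281 R 366 hole [(np.int64(308), np.int64(339))]
273 L 281 R 366 hole [(np.int64(308), np.int64(339))]
274 L 281 R 366 hole [(np.int64(307), np.int64(339))]
275 L 281 R 366 hole [(np.int64(307), np.int64(339))]
276 L 281 R 366 hole [(np.int64(307), np.int64(340))]
277 L 281 R 366 hole [(np.int64(307), np.int64(340))]
278 L 281 R 366 hole [(np.int64(307), np.int64(340))]
279 L 281 R 366 hole [(np.int64(307), np.int64(340))]
280 L 281 R 366 hole [(np.int64(308), np.int64(339))]
281 L 281 R 365 hole [(np.int64(308), np.int64(339))]
282 L 282 R 365 hole [(np.int64(308), np.int64(339))]
283 L 282 R 365 hole [(np.int64(309), np.int64(338))]
284 L 283 R 364 hole [(np.int64(309), np.int64(338))]
[0.62486008 0.21014533 0.06753757]
```

View pics/w10.png

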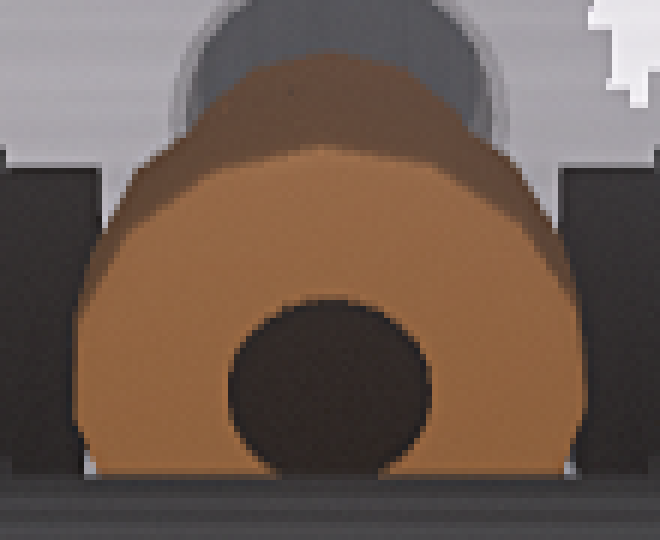

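```bash
python3 -m pendant '{"gripper":[0.5,0.5,0.5,0.5],"xyz":[[0,0.05,0],[0,0.05,0],[0,0.05,0],[0,0.05,0]],"yaw":[0,0,0,0]}'
python3 -c "
from h import *
print(observe()['ee_pos'])"
```

```text
clock: 16.27
ee_pos: [0.6241, 0.2106, 0.0668]
orientation: [180.0, 0.0, -180.0]
contact_force: [-0.4, 0.7, -0.3]
width: 0.0372
[0.62406334 0.21059917 0.06675961]
```

```bash
python3 -m pendant '{"gripper":[0.5,0.5,0.5,0.5,0.5,0.5,0.5,0.5],"xyz":[[0.1,0.03,0.5],[0.1,0.03,0.9],[0.1,0.03,1.0],[0.1,0.03,1.1],[0.1,0.03,1.2],[0.1,0.03,1.3],[0.1,0.03,1.4],[0.1,0.03,1.5]],"yaw":[0,0,0,0,0,0,0,0]}'
```

```text
clock: 16.93
ee_pos: [0.6232, 0.2109, 0.0517]
orientation: [180.0, 0.0, -180.0]
contact_force: [-0.3, 0.2, -1.4]
width: 0.0371
```

Free entry at 3.6 mm. I'll continue another 8 mm, then release, rise and close.

```bash
python3 -m pendant '{"gripper":[0.5,0.5,0.5,0.5,0.5],"xyz":[[0,0,0.2],[0,0,0.4],[0,0,0.6],[0,0,0.75],[0,0,0.75]],"yaw":[0,0,0,0,0]}'
```

```text
clock: 17.35
ee_pos: [0.6231, 0.2109, 0.0445]
orientation: [180.0, -0.0, -180.0]
contact_force: [-0.7, -0.4, 2.0]
width: 0.0368
```

```bash
python3 -m pendant '{"gripper":[-0.2,-0.2,-0.2,-0.2,-0.2,1,1,1,1,1],"xyz":[[0,0,0],[0,0,0],[0,0,0],[0,0,-2],[0,0,-3.5],[0,0,-3.5],[0,0,-3.5],[0,0,-3.5],[0,0,-3.5],[0,0,-3.5]],"yaw":[0,0,0,0,0,0,0,0,0,0]}' 20
python3 - <<'E'
from h import *
st=observe()
p,d=optics.read_camera('wrist'); cv2.imwrite('pics/w11.png',p[:,:,::-1])
K,T=cam('wrist',st)
for cn,mk,P,u,v,zt in bronze(p,d,K,T)[:]:
    W=P[P[:,2]>zt-0.006]
    print('area',mk.sum(),'bbox',cv2.boundingRect(cn),'zt',round(zt,4),'mid',(W[:,:2].min(0)+W[:,:2].max(0))/2)
E
```

```text
clock: 18.18
ee_pos: [0.6225, 0.2107, 0.0784]
orientation: [-180.0, -0.1, -180.0]
contact_force: [-0.7, -0.4, 0.2]
width: 0.0213
area 2408 bbox (290, 213, 68, 64) zt 0.0654 mid [0.62285923 0.21016966]
area 1253 bbox (188, 215, 55, 35) zt 0.0547 mid [0.61939196 0.14889355]
```

View pics/w11.png

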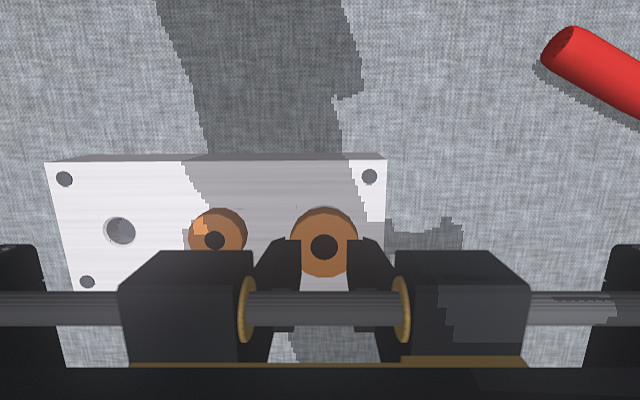

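The large bushing stands in its bore at (324,246), about 11 mm proud. I'll push it now.

```bash
python3 -m pendant '{"gripper":[1,1,1,1,1,1,1,1,1,1],"xyz":[[-0.05,0,0],[-0.05,0,0],[-0.05,0,0],[-0.05,0,0.5],[-0.05,0,1.0],[-0.05,0,1.2],[-0.05,0,1.4],[-0.05,0,1.5],[-0.05,0,1.6],[-0.05,0,1.7]],"yaw":[0,0,0,0,0,0,0,0,0,0]}' 20
python3 -m pendant '{"gripper":[1,1,1,1,1,1],"xyz":[[0,0,0.1],[0,0,0.2],[0,0,0.3],[0,0,0.4],[0,0,0.5],[0,0,0.6]],"yaw":[0,0,0,0,0,0]}' 20
```

```text
clock: 19.07
ee_pos: [0.6234, 0.2108, 0.0629]
orientation: [-180.0, -0.0, -180.0]
contact_force: [-2.8, -1.4, 8.6]
width: 0.0006
clock: 19.57
ee_pos: [0.6234, 0.2108, 0.0569]
orientation: [-180.0, -0.0, -180.0]
contact_force: [-3.0, -0.7, 8.2]
width: 0.0008
```

```bash
python3 -m pendant '{"gripper":[1,1,1,1,1,1],"xyz":[[0,0,0.1],[0,0,0.2],[0,0,0.25],[0,0,0.3],[0,0,0.35],[0,0,0.35]],"yaw":[0,0,0,0,0,0]}' 20
```

```text
clock: 20.07
ee_pos: [0.6234, 0.2108, 0.0545]
orientation: [-180.0, -0.0, -180.0]
contact_force: [-6.0, -0.8, 17.5]
width: 0.0002
```

```bash
python3 -m pendant '{"gripper":[1,1,-0.2,-0.2,-0.2,-0.2,-0.2,-0.2,-0.2,-0.2],"xyz":[[0,0,-2],[0,0,-5],[3,-2,-7],[7,-4,-7],[11,-6,-7],[15,-8,-6],[18,-10,-4],[19.1,-11,-2],[19.1,-11,-1.5],[19.1,-11,-1.5]],"yaw":[0,0,0,0,0,0,0,0,0,0]}' 20
python3 -m pendant '{"gripper":[-0.2,-0.2,-0.2],"xyz":[[0,0,0],[0,0,0],[0,0,0]],"yaw":[0,0,0]}'
python3 - <<'E'
from h import *
st=observe()
p,d=optics.read_camera('wrist'); cv2.imwrite('pics/w12.png',p[:,:,::-1])
K,T=cam('wrist',st)
for cn,mk,P,u,v,zt in bronze(p,d,K,T)[:]:
    W=P[P[:,2]>zt-0.006]
    print('area',mk.sum(),'bbox',cv2.boundingRect(cn),'zt',round(zt,4),'mid',(W[:,:2].min(0)+W[:,:2].max(0))/2)
print(st['ee_pos'],st['width'])
E
```

```text
clock: 20.9
ee_pos: [0.4309, 0.0999, 0.0667]
orientation: [-179.9, -0.2, 180.0]
contact_force: [1.3, 1.4, 0.5]
width: 0.0512
clock: 21.15
ee_pos: [0.4343, 0.1018, 0.0684]
orientation: [179.9, 0.1, -179.9]
contact_force: [-0.2, -0.0, -0.6]
width: 0.0528
area 1391 bbox (301, 203, 43, 47) zt 0.0366 mid [0.43271011 0.10047554]
[0.43433577 0.10179698 0.06842606] 0.052771044996981986
```

View pics/w12.png

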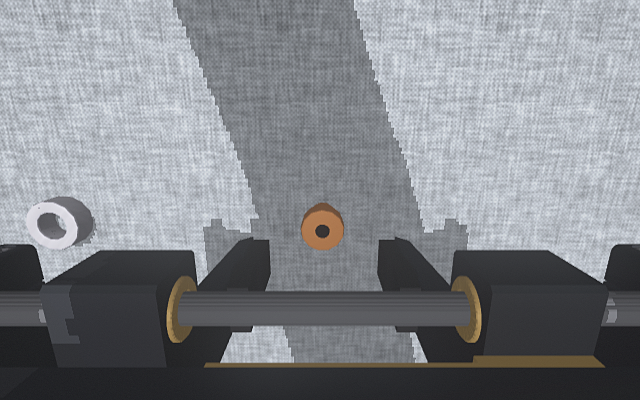

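```bash
python3 -m pendant '{"gripper":[-0.2,-0.2,-0.2,-0.2,-0.2,0.7,0.7,0.7,0.7,0.7],"xyz":[[0.1,-0.1,2],[0.1,-0.1,4],[0.1,-0.1,5.3],[0.1,-0.1,5.3],[0.1,-0.1,5.3],[0.1,-0.1,5.3],[0.1,-0.1,5.3],[0.1,-0.1,5.3],[0.1,-0.1,5.3],[0.1,-0.1,5.3]],"yaw":[0,0,0,0,0,0,0,0,0,0]}' 30
python3 -m pendant '{"gripper":[0.7,0.7,0.7,0.7,0.7,0.7,0.7,0.7,0.7,0.7],"xyz":[[0,0,0],[0,0,-2],[0,0,-5],[-2.5,0,-8],[-6,-0.3,-11],[-10,-0.6,-11],[-14,-0.9,-11],[-18,-1.2,-11],[-22,-1.3,-11],[-24.4,-1.3,-11]],"yaw":[0,0,0,0,0,0,0,0,0,0]}'
python3 -m pendant '{"gripper":[0.7,0.7,0.7,0.7],"xyz":[[0,0,0],[0,0,0],[0,0,0],[0,0,0]],"yaw":[0,0,0,0]}'
python3 - <<'E'
from h import *
look('w13',[('s',(.6243,.0872),.0175)],.022,0)
print(observe()['ee_pos'])
cv2.imwrite('pics/w13f.png',np.load('w13.npz')['p'][:,:,::-1])
E
```

```text
clock: 22.03
ee_pos: [0.432, 0.1, 0.0152]
orientation: [180.0, 0.1, -180.0]
contact_force: [0.3, -0.4, 3.3]
width: 0.025
clock: 22.87
ee_pos: [0.679, 0.0858, 0.1248]
orientation: [-180.0, 0.1, 179.9]
contact_force: [0.3, -0.1, -0.5]
width: 0.0251
clock: 23.2
ee_pos: [0.6741, 0.0871, 0.1244]
orientation: [180.0, -0.1, -180.0]
contact_force: [1.0, 0.2, -0.5]
width: 0.025
tcp [0.67409167 0.08707401 0.12444736] [ 1.79998478e+02 -9.82691773e-02 -1.79964653e+02] plate 0.039854809948200925
s circ (array([0.62427628, 0.0864234 ]), np.float64(0.008308427631072101)) cent [0.62420272 0.08641839] dia 0.017376403209297193
bronze (483, 111, 57, 57) zt 0.054552622512263366 rel -0.06989473859873929
bronze (395, 117, 47, 47) zt 0.0546097132934907 rel -0.06983764781751195
bronze (295, 234, 58, 57) zt 0.14571788296902638 rel 0.021270521858023722
origin 269 213 tcp-top uv [324.70671932 278.42059165]
272 L 295 R 352 hole [(np.int64(319), np.int64(327))]
273 L 295 R 352 hole [(np.int64(317), np.int64(329))]
274 L 295 R 352 hole [(np.int64(316), np.int64(330))]
275 L 295 R 352 hole [(np.int64(315), np.int64(330))]
276 L 295 R 352 hole [(np.int64(314), np.int64(331))]
277 L 294 R 352 hole [(np.int64(314), np.int64(331))]
278 L 295 R 352 hole [(np.int64(314), np.int64(332))]
279 L 295 R 352 hole [(np.int64(314), np.int64(332))]
280 L 295 R 351 hole [(np.int64(314), np.int64(332))]
281 L 295 R 351 hole [(np.int64(314), np.int64(332))]
282 L 295 R 351 hole [(np.int64(315), np.int64(332))]
283 L 296 R 351 hole [(np.int64(315), np.int64(331))]
284 L 296 R 351 hole [(np.int64(315), np.int64(331))]
285 L 296 R 351 hole [(np.int64(316), np.int64(330))]
[0.67427163 0.08709979 0.12469062]
```

View pics/w13f.png

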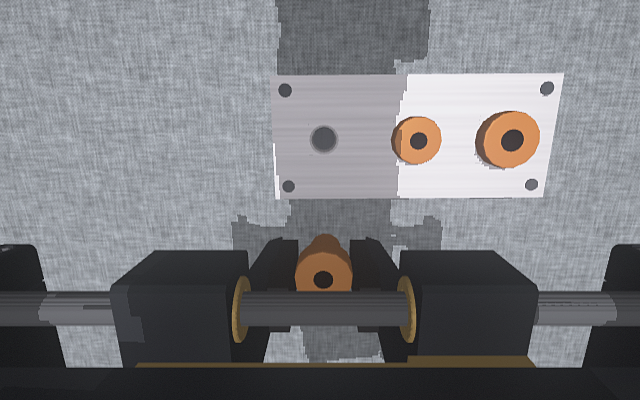

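View pics/w13.png

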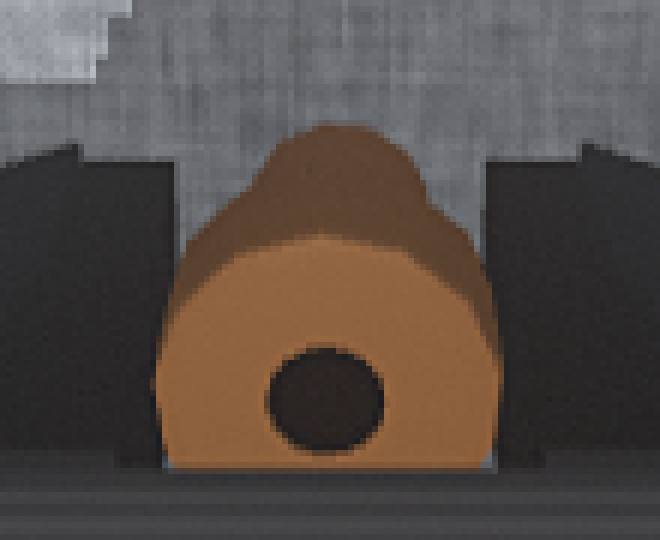

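```bash
python3 - <<'E'
from h import *
z=np.load('w13.npz');st=dict(ee_pos=z['e'],orientation=z['o']);K,T=cam('wrist',st)
h=onplane(K,T,(323.2,279.4),z['e'][2]+.0215); off=h-z['e']; print('off',off)
tgt=np.array([.6243,.0864,0])-off; print('tgt',tgt[:2]); now=observe()['ee_pos']; print(now, (tgt-now)*100)
E
```

```text
off [ 0.00073294 -0.00063751  0.0215    ]
tgt [0.62356706 0.08703751]
[0.67427163 0.08709979 0.12469062] [-5.07045689e+00 -6.22756513e-03 -1.46190619e+01]
```

```bash
python3 -m pendant '{"gripper":[0.7,0.7,0.7,0.7,0.7,0.7,0.7,0.7,0.7,0.7],"xyz":[[3,0,1],[5.15,0,3],[5.15,0,5],[5.15,0,5.8],[5.15,0,5.8],[5.15,0,5.8],[5.15,0,5.8],[5.15,0,5.8],[5.15,0,5.8],[5.15,0,5.8]],"yaw":[0,0,0,0,0,0,0,0,0,0]}'
python3 -m pendant '{"gripper":[0.7,0.7,0.7],"xyz":[[0,0,0],[0,0,0],[0,0,0]],"yaw":[0,0,0]}'
python3 -c "
from h import *
print(observe()['ee_pos'])
p,d=optics.read_camera('wrist')
cv2.imwrite('pics/w14.png',cv2.resize(p[200:295,260:390,::-1],None,fx=6,fy=6,interpolation=cv2.INTER_NEAREST))"
```

```text
clock: 24.08
ee_pos: [0.6247, 0.0869, 0.0674]
orientation: [180.0, 0.1, -180.0]
contact_force: [-0.1, 0.2, -0.3]
width: 0.025
clock: 24.33
ee_pos: [0.6241, 0.0868, 0.0668]
orientation: [180.0, 0.0, -180.0]
contact_force: [-0.3, 0.2, -0.7]
width: 0.025
[0.62412856 0.0868454  0.06679772]
```

View pics/w14.png

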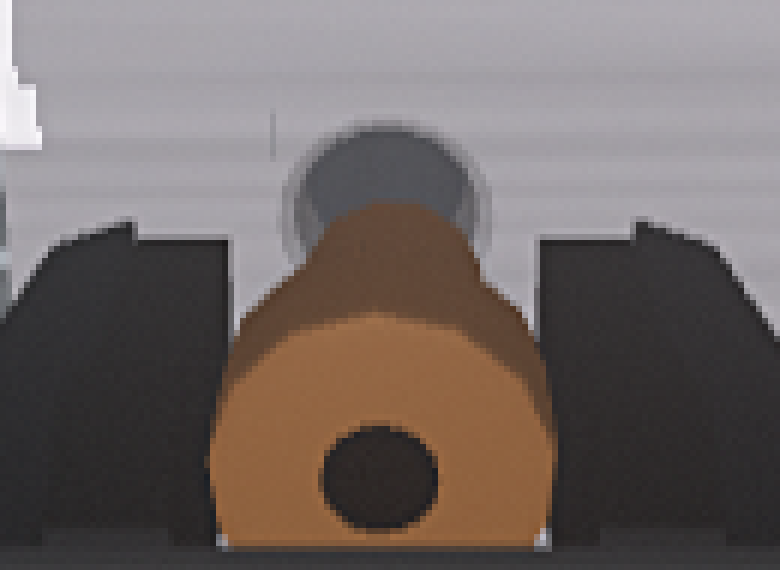

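```bash
python3 -m pendant '{"gripper":[0.7,0.7,0.7,0.7,0.7,0.7,0.7,0.7],"xyz":[[0.06,0,0.5],[0.06,0,0.9],[0.06,0,1.0],[0.06,0,1.1],[0.06,0,1.2],[0.06,0,1.3],[0.06,0,1.4],[0.06,0,1.5]],"yaw":[0,0,0,0,0,0,0,0]}'
```

```text
clock: 25.05
ee_pos: [0.6235, 0.0869, 0.0517]
orientation: [180.0, 0.0, -180.0]
contact_force: [0.0, 0.0, -0.1]
width: 0.0247
```

```bash
python3 -m pendant '{"gripper":[0.7,0.7,0.7,0.7,0.7],"xyz":[[0,0,0.2],[0,0,0.4],[0,0,0.6],[0,0,0.75],[0,0,0.75]],"yaw":[0,0,0,0,0]}'
```

```text
clock: 25.47
ee_pos: [0.6236, 0.0869, 0.0441]
orientation: [180.0, 0.0, -180.0]
contact_force: [0.2, 0.4, 0.4]
width: 0.0248
```

```bash
python3 -m pendant '{"gripper":[-0.1,-0.1,-0.1,-0.1,-0.1,1,1,1,1,1],"xyz":[[0,0,0],[0,0,0],[0,0,0],[0,0,-2],[0,0,-3.5],[0,0,-3.5],[0,0,-3.5],[0,0,-3.5],[0,0,-3.5],[0,0,-3.5]],"yaw":[0,0,0,0,0,0,0,0,0,0]}' 20
python3 - <<'E'
from h import *
st=observe()
p,d=optics.read_camera('wrist'); cv2.imwrite('pics/w15.png',p[:,:,::-1])
K,T=cam('wrist',st)
for cn,mk,P,u,v,zt in bronze(p,d,K,T)[:]:
    W=P[P[:,2]>zt-0.006]
    print('area',mk.sum(),'bbox',cv2.boundingRect(cn),'zt',round(zt,4),'mid',(W[:,:2].min(0)+W[:,:2].max(0))/2)
E
```

```text
clock: 26.3
ee_pos: [0.6228, 0.0868, 0.0783]
orientation: [-180.0, -0.1, -180.0]
contact_force: [-0.5, -0.4, 0.1]
width: 0.0173
area 2620 bbox (511, 206, 66, 62) zt 0.0545 mid [0.62303249 0.21004125]
area 1356 bbox (407, 213, 55, 37) zt 0.0547 mid [0.61918264 0.1484287 ]
area 1220 bbox (303, 226, 45, 43) zt 0.0654 mid [0.6243042  0.08742127]
```

View pics/w15.png

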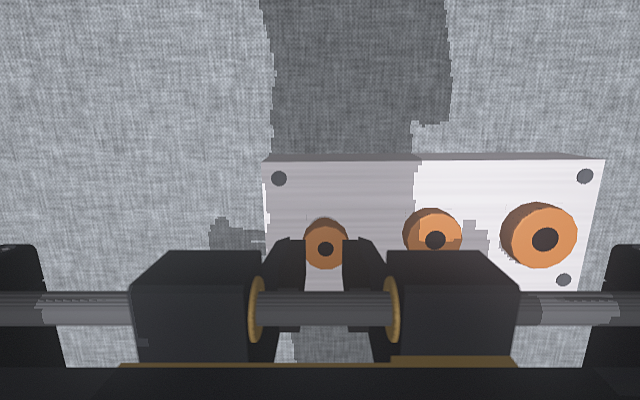

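The small bushing stands in its bore at (325,247), about 11 mm proud. The other two read flush. I'll push this one.

```bash
python3 -m pendant '{"gripper":[1,1,1,1,1,1,1,1,1,1],"xyz":[[-0.1,0,0],[-0.1,0,0],[-0.1,0,0],[-0.1,0,0.5],[-0.1,0,1.0],[-0.1,0,1.2],[-0.1,0,1.4],[-0.1,0,1.5],[-0.1,0,1.6],[-0.1,0,1.7]],"yaw":[0,0,0,0,0,0,0,0,0,0]}' 20
python3 -m pendant '{"gripper":[1,1,1,1,1,1],"xyz":[[0,0,0.1],[0,0,0.2],[0,0,0.3],[0,0,0.4],[0,0,0.5],[0,0,0.6]],"yaw":[0,0,0,0,0,0]}' 20
```

```text
clock: 27.18
ee_pos: [0.6246, 0.0868, 0.063]
orientation: [180.0, 0.0, -180.0]
contact_force: [-3.3, -0.7, 9.3]
width: 0.0004
clock: 27.68
ee_pos: [0.6245, 0.0867, 0.0572]
orientation: [180.0, -0.0, -180.0]
contact_force: [-3.5, -1.2, 10.4]
width: 0.0005
```

```bash
python3 -m pendant '{"gripper":[1,1,1,1,1,1],"xyz":[[0,0,0.1],[0,0,0.2],[0,0,0.25],[0,0,0.3],[0,0,0.35],[0,0,0.35]],"yaw":[0,0,0,0,0,0]}' 20
```

```text
clock: 28.18
ee_pos: [0.6244, 0.0867, 0.0545]
orientation: [180.0, -0.0, -180.0]
contact_force: [-6.7, -1.0, 17.1]
width: 0.0007
```

```bash
python3 -m pendant '{"gripper":[1,1,-0.2,-0.2,-0.2,-0.2,-0.2,-0.2,-0.2,-0.2],"xyz":[[0,0,-3],[0,0,-7],[2,-3,-9],[4.5,-6,-11],[7,-9,-13],[9.5,-12,-15],[12,-15,-16.5],[14.5,-18,-16.5],[16.5,-21,-16.5],[17.4,-24,-16.5]],"yaw":[0,0,0,0,0,0,0,0,0,0]}' 20
python3 -m pendant '{"gripper":[-0.2,-0.2,-0.2,-0.2,-0.2],"xyz":[[0,-1.7,0],[0,-1.7,0],[0,-1.7,0],[0,-1.7,0],[0,-1.7,0]],"yaw":[0,0,0,0,0]}'
python3 - <<'E'
from h import *
st=observe(); print(st['ee_pos'],st['orientation'])
p,d=optics.read_camera('wrist'); cv2.imwrite('pics/w16.png',p[:,:,::-1]); np.savez('w16.npz',p=p,d=d,e=st['ee_pos'],o=st['orientation'])
K,T=cam('wrist',st)
for t in ['knob_black','spacer_steel','clamp_bar','adapter_red']:
    for L in finder.outline_of('wrist',t)[:1]:
        m=L['region']; P,u,v=cloud(K,T,d,m); zt=np.percentile(P[:,2],95); W=P[P[:,2]>zt-.005]
        r=cv2.minAreaRect((W[:,:2]*1000).astype(np.float32))
        print(t,round(L['score'],2),np.round(L['box']),'zt',zt,'rect mm',np.round(r[0],1),np.round(r[1],1),r[2])
E
```

```text
clock: 29.02
ee_pos: [0.4474, -0.1549, 0.2181]
orientation: [180.0, -0.0, 179.9]
contact_force: [0.9, 0.1, -0.0]
width: 0.0515
clock: 29.43
ee_pos: [0.451, -0.1686, 0.2176]
orientation: [180.0, -0.0, -179.8]
contact_force: [0.7, -0.0, 0.2]
width: 0.0528
[ 0.45099107 -0.1686477   0.21756965] [ 1.79967465e+02 -7.54966486e-03 -1.79847116e+02]
knob_black 0.81 [321. 210. 352. 234.] zt 0.02301533102541696 rect mm [ 501.5 -154.1] [21.6 20.1] 0.6130273938179016
spacer_steel 0.83 [394. 148. 427. 181.] zt 0.0168841952461925 rect mm [437.3 -76. ] [31.5 32.7] 50.35536575317383
clamp_bar 0.8 [196. 151. 255. 194.] zt 0.017305824694208705 rect mm [ 446.4 -276.2] [59.9 18.6] 55.1511116027832
```

View pics/w16.png

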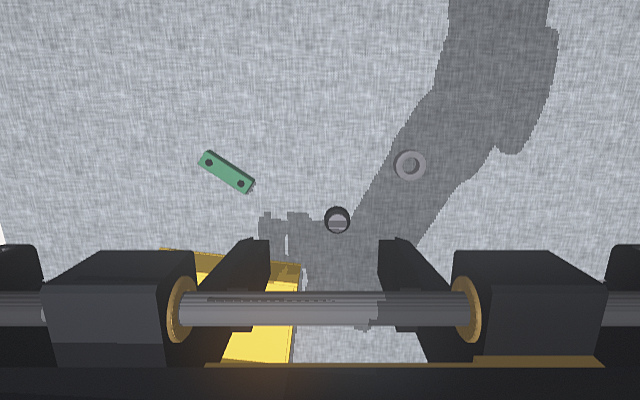

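```bash
python3 - <<'E'
from h import *
p,d=optics.read_camera('top'); cv2.imwrite('pics/t2.png',p[100:300,150:490,::-1].repeat(2,0).repeat(2,1))
K,T=cam('top')
L=finder.outline_of('top','kit_bin')[0]; P,u,v=cloud(K,T,d,L['region'])
print(L['score'],L['box'],np.percentile(P[:,2],[2,20,50,80,95,99]))
W=P[P[:,2]>.042]; print(len(W),cv2.minAreaRect((W[:,:2]*1000).astype(np.float32)))
print(cv2.minAreaRect((P[P[:,2]<.02][:,:2]*1000).astype(np.float32)))
print(observe()['qpos'],observe()['ee_pos'])
E
```

```text
0.96 [366.5, 170.4, 426.8, 229.5] [-0.00367175  0.00097297  0.00452941  0.01625656  0.04901898  0.10135108]
249 ((584.9703979492188, -277.650390625), (196.6547393798828, 262.861328125), 69.76181030273438)
((630.7828369140625, -296.520263671875), (184.66796875, 165.30775451660156), 81.01323699951172)
[  4.14876763  16.01260931  13.19937341 114.83994636  -4.74485715
  49.65064092 109.97402944] [ 0.45061933 -0.16986244  0.21769632]
```

View pics/t2.png

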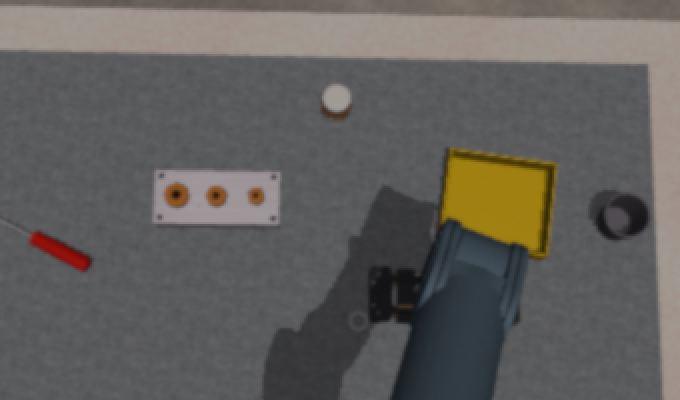

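```bash
python3 -m pendant '{"gripper":[-0.35,-0.35,-0.35,-0.35,-0.35,-0.35,-0.35,-0.35,-0.35,-0.35],"xyz":[[0.5,3,3],[1,6,6],[1.3,9,9],[1.3,9.4,12],[1.3,9.4,14.5],[1.3,9.4,15.8],[1.3,9.4,15.8],[1.3,9.4,15.8],[1.3,9.4,15.8],[1.3,9.4,15.8]],"yaw":[0,0,0,0,0,0,0,0,0,0]}' 20
cat >> h.py <<'E'
def hw(t,fn,zmin=0.008):
    st=observe(); p,d=optics.read_camera('wrist'); K,T=cam('wrist',st); cv2.imwrite('pics/'+fn+'.png',p[:,:,::-1])
    for L in finder.outline_of('wrist',t)[:1]:
        m=L['region']; P,u,v=cloud(K,T,d,m); zt=np.percentile(P[:,2],95); W=P[P[:,2]>zt-.005]
        r=cv2.minAreaRect((W[:,:2]*1000).astype(np.float32))
        print(t,round(L['score'],2),np.round(L['box']),'zt',round(zt,4),'rect mm',np.round(r[0],1),np.round(r[1],1),round(r[2],1))
        print('d tool cm from pic pose',delta([r[0][0]/1000,r[0][1]/1000,.004],st))
    s2=observe(); print('then',st['ee_pos'],'now',s2['ee_pos'],s2['width'])
E
python3 -c "
from h import *
hw('spacer_steel','w17')"
```

```text
clock: 30.62
ee_pos: [0.4386, -0.0765, 0.0609]
orientation: [-180.0, 0.1, 180.0]
contact_force: [-0.9, -0.4, 0.3]
width: 0.0592
spacer_steel 0.96 [300. 193. 354. 251.] zt 0.0168 rect mm [437.4 -75.1] [33.5 32.9] 60.8
d tool cm from pic pose [0.12484841 0.13857707 5.68622465]
then [ 0.438557   -0.07646763  0.06086535] now [ 0.43836586 -0.07635735  0.06073358] 0.05948182644052009
```

View pics/w17.png

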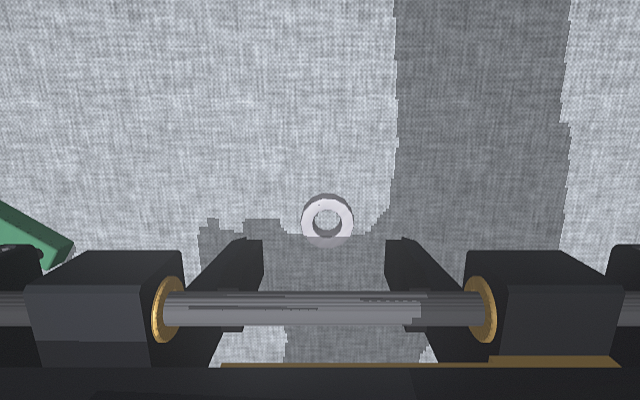

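```bash
python3 -m pendant '{"gripper":[-0.35,-0.35,-0.35,-0.35,-0.35,0.5,0.5,0.5,0.5,0.5],"xyz":[[0.1,0.1,2],[0.1,0.1,4],[0.1,0.1,5.2],[0.1,0.1,5.6],[0.1,0.1,5.6],[0.1,0.1,5.6],[0.1,0.1,5.6],[0.1,0.1,5.6],[0.1,0.1,5.6],[0.1,0.1,5.6]],"yaw":[0,0,0,0,0,0,0,0,0,0]}' 30
python3 -m pendant '{"gripper":[0.5,0.5,0.5,0.5,0.5,0.5,0.5,0.5,0.5,0.5],"xyz":[[0,0,0],[0,0,0],[0,0,-3],[0,0,-7],[-2,-2,-11],[-4,-5,-14],[-5,-8.5,-14],[-6,-12,-14],[-7,-15.5,-14],[-7,-18,-14]],"yaw":[0,0,0,0,0,0,0,0,0,0]}'
```

```text
clock: 31.55
ee_pos: [0.437, -0.0752, 0.0043]
orientation: [-180.0, 0.1, -180.0]
contact_force: [-0.3, 0.7, 5.8]
width: 0.0323
clock: 32.38
ee_pos: [0.508, -0.2589, 0.1445]
orientation: [-179.9, 0.1, 179.9]
contact_force: [0.7, 0.8, -0.6]
width: 0.0317
```

```bash
python3 -m pendant '{"gripper":[0.5,0.5,0.5,0.5,0.5,0.5,0.5,0.5,0.5],"xyz":[[-4,-0.5,-3],[-8,-1,-5],[-12,-1.5,-6],[-16,-2,-7],[-18,-2,-7],[-18,-2,-7],[-18,-2,-7],[-18,-2,-7],[-18,-2,-7]],"yaw":[0,0,0,0,0,0,0,0,0]}'
python3 - <<'E'
from h import *
st=observe(); print(st['ee_pos'],st['orientation'],st['width'])
p,d=optics.read_camera('wrist'); cv2.imwrite('pics/w18.png',p[:,:,::-1]); np.savez('w18.npz',p=p,d=d,e=st['ee_pos'],o=st['orientation'])
K,T=cam('wrist',st)
L=finder.outline_of('wrist','kit_bin')[0]; P,u,v=cloud(K,T,d,L['region'])
print(L['score'],L['box'],np.percentile(P[:,2],[2,20,50,80,95,99]))
W=P[(P[:,2]>.046)&(P[:,2]<.056)]; print(len(W),cv2.minAreaRect((W[:,:2]*1000).astype(np.float32)))
E
```

```text
clock: 33.13
ee_pos: [0.6851, -0.2756, 0.2134]
orientation: [180.0, -0.1, 180.0]
contact_force: [-0.5, 0.6, -0.9]
width: 0.0322
[ 0.68505562 -0.27555231  0.21337805] [ 1.79994965e+02 -9.59045581e-02  1.79951604e+02] 0.03223909666472052
0.77 [211.6, 20.6, 414.7, 213.1] [0.00249346 0.00353424 0.00441211 0.02891843 0.04967019 0.0507129 ]
3343 ((624.3746337890625, -290.80047607421875), (170.6407470703125, 150.28839111328125), 82.68073272705078)
```

View pics/w18.png

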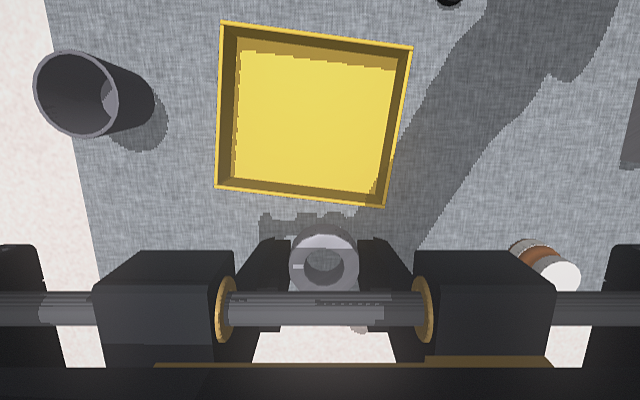

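```bash
python3 -m pendant '{"gripper":[0.5,0.5,0.5,0.5,0.5,0.5,0.5,0.5,0.5],"xyz":[[3,1,3],[6,2,6],[9,2.4,9],[9.1,2.4,12],[9.1,2.4,14],[9.1,2.4,14],[9.1,2.4,14],[9.1,2.4,14],[9.1,2.4,14]],"yaw":[0,0,0,0,0,0,0,0,0]}'
```

```text
clock: 33.98
ee_pos: [0.5972, -0.2519, 0.0759]
orientation: [-179.9, 0.2, -180.0]
contact_force: [-0.0, 0.1, 0.2]
width: 0.0321
```

```bash
python3 -m pendant '{"gripper":[0.5,0.5,0.5,0.5,0.5,0.5,0.0,0.0,0.0,0.0],"xyz":[[0.2,0,2],[0.2,0,4],[0.2,0,5.5],[0.2,0,6.2],[0.2,0,6.2],[0.2,0,6.2],[0.2,0,6.2],[0.2,0,6.2],[0.2,0,6.2],[0.2,0,6.2]],"yaw":[0,0,0,0,0,0,0,0,0,0]}' 20
python3 -m pendant '{"gripper":[0,0,0,0,0,0,-0.3,-0.3,-0.3,-0.3],"xyz":[[0,0,-3],[0,0,-6],[0,0,-10],[0,0,-13],[3,3,-13],[6,6,-13],[9,9,-12],[9.4,9.8,-11],[9.4,9.8,-10],[9.4,9.8,-9]],"yaw":[0,0,0,0,0,0,0,0,0,0]}'
python3 -c "
from h import *
hw('knob_black','w19')"
```

```text
clock: 34.82
ee_pos: [0.594, -0.2513, 0.0124]
orientation: [-180.0, 0.1, -180.0]
contact_force: [1.3, -0.5, 0.5]
width: 0.0444
clock: 35.65
ee_pos: [0.5002, -0.153, 0.1018]
orientation: [-180.0, 0.1, -179.9]
contact_force: [0.4, -0.4, -0.2]
width: 0.0577
knob_black 0.89 [303. 190. 345. 229.] zt 0.0227 rect mm [ 501.  -154.1] [20.8 21.2] 48.8
d tool cm from pic pose [-0.06702401 -0.10762474  9.77896006]
then [ 0.50019523 -0.15299102  0.10178805] now [ 0.49966783 -0.154128    0.10057962] 0.057191647604916435
```

View pics/w19.png

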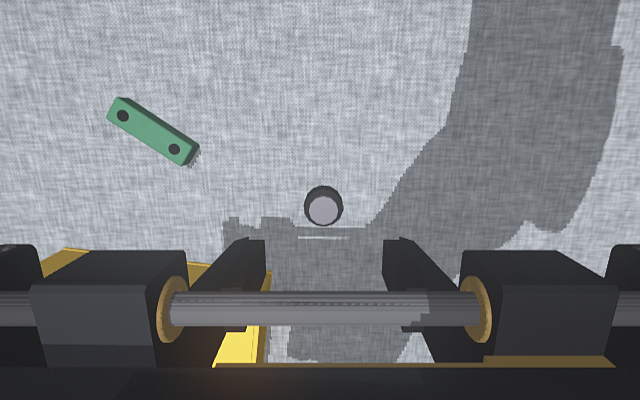

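```bash
python3 -m pendant '{"gripper":[-0.3,-0.3,-0.3,-0.3,-0.3,-0.3,0.6,0.6,0.6,0.6],"xyz":[[-0.1,0,3],[-0.1,0,6],[-0.1,0,8.5],[-0.1,0,9.5],[-0.1,0,9.5],[-0.1,0,9.5],[-0.1,0,9.5],[-0.1,0,9.5],[-0.1,0,9.5],[-0.1,0,9.5]],"yaw":[0,0,0,0,0,0,0,0,0,0]}' 30
python3 -m pendant '{"gripper":[0.6,0.6,0.6,0.6,0.6,0.6,0.6,0.6,0.6,0.6],"xyz":[[0,0,0],[0,0,0],[0,0,-3],[0,0,-7],[0,0,-10],[-2,-4,-10],[-4.2,-8,-10],[-6.3,-12,-10],[-8.4,-16,-10],[-8.4,-16.7,-10]],"yaw":[0,0,0,0,0,0,0,0,0,0]}'
python3 -c "
from h import *
hw('kit_bin','w20')"
```

```text
clock: 36.58
ee_pos: [0.5013, -0.1533, 0.0077]
orientation: [-180.0, 0.1, -180.0]
contact_force: [0.2, -1.3, -0.4]
width: 0.0328
clock: 37.42
ee_pos: [0.586, -0.3253, 0.1073]
orientation: [-179.8, 0.1, 179.9]
contact_force: [-1.1, -1.4, 0.2]
width: 0.0289
kit_bin 0.85 [250. 141. 527. 366.] zt 0.0499 rect mm [ 624.3 -290.5] [170.3 150.8] 82.9
d tool cm from pic pose [-3.79560867  3.51732059 10.32700753]
then [ 0.5860323  -0.32527641  0.1073058 ] now [ 0.58428865 -0.32543363  0.10673523] 0.0289525658273279
```

View pics/w20.png

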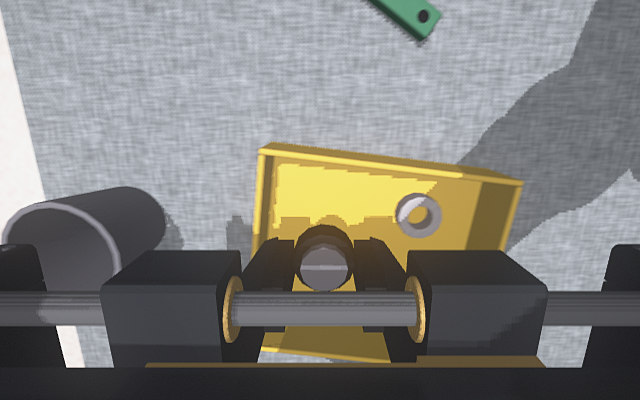

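```bash
python3 -m pendant '{"gripper":[0.6,0.6,0.6,0.6,0.6,0.6,0.6,0.1,0.1,0.1],"xyz":[[0,0,2],[0,0,4],[0,0,6],[0,0,8],[0,0,9.4],[0,0,9.4],[0,0,9.4],[0,0,9.4],[0,0,9.4],[0,0,9.4]],"yaw":[0,0,0,0,0,0,0,0,0,0]}' 20
python3 -m pendant '{"gripper":[0.1,0.1,0.1,0.1,-0.3,-0.3,-0.3,-0.3,-0.3,-0.3],"xyz":[[0,0,0],[0,0,-4],[0,0,-8],[0,0,-11],[4,1.5,-13],[8,3,-13],[12,4.5,-12],[13.9,4.5,-12],[13.9,4.5,-12],[13.9,4.5,-12]],"yaw":[0,0,0,0,0.12,0.24,0.36,0.48,0.6,0.72]}'
```

```text
clock: 38.35
ee_pos: [0.5851, -0.3204, 0.0137]
orientation: [-180.0, 0.1, -180.0]
contact_force: [-0.6, -0.6, -0.4]
width: 0.04
clock: 39.18
ee_pos: [0.4437, -0.2749, 0.1332]
orientation: [180.0, -0.0, 138.3]
contact_force: [0.5, 0.2, -0.2]
width: 0.0572
```

```bash
python3 -m pendant '{"gripper":[-0.5,-0.5,-0.5,-0.5,-0.5,-0.5,-0.5,-0.5,-0.5,-0.5],"xyz":[[0,0,0],[0,0,0],[0,0,0],[0,0,0],[0,0,0],[0,0,0],[0,0,0],[0,0,0],[0,0,0],[0,0,0]],"yaw":[1.46,1.46,1.46,1.46,1.46,1.46,1.46,1.46,1.46,1.46]}' 20
python3 -m pendant '{"gripper":[-0.5,-0.5,-0.5,-0.5],"xyz":[[0,0,0],[0,0,0],[0,0,0],[0,0,0]],"yaw":[0.23,0.23,0.23,0.23]}' 20
python3 -c "
from h import *
hw('clamp_bar','w21'); s=observe(); print(s['qpos'],s['orientation'])"
```

```text
clock: 40.02
ee_pos: [0.4458, -0.2751, 0.1331]
orientation: [180.0, -0.0, 66.8]
contact_force: [-0.7, -1.2, -0.5]
width: 0.0662
clock: 40.35
ee_pos: [0.4457, -0.2751, 0.1329]
orientation: [180.0, 0.0, 54.2]
contact_force: [0.8, 0.4, 0.7]
width: 0.066
clamp_bar 0.77 [311. 160. 335. 232.] zt 0.0171 rect mm [ 446.  -275.9] [59.1 17.6] 54.6
d tool cm from pic pose [-0.04927901  0.06811343 12.89015839]
then [ 0.44572389 -0.27506584  0.13290137] now [ 0.44568214 -0.27511941  0.13288394] 0.06577961034519968
[ -6.21538783  33.93194981  43.84615376 113.8411063  -32.99945432
  45.27578475  21.02599541] [ 1.79984369e+02 -1.82287946e-02  5.41364676e+01]
```

View pics/w21.png

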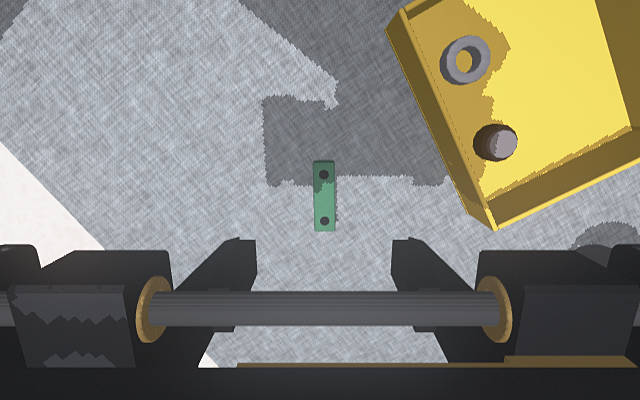

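```bash
python3 -m pendant '{"gripper":[-0.1,-0.1,-0.1,-0.1,-0.1,-0.1,-0.1,-0.1],"xyz":[[0,0.07,3],[0,0.07,6],[0,0.07,9],[0,0.07,11],[0,0.07,12.3],[0,0.07,12.8],[0,0.07,12.8],[0,0.07,12.8]],"yaw":[0,0,0,0,0,0,0,0]}' 20
python3 -m pendant '{"gripper":[0.9,0.9,0.9,0.9,0.9,0.9,0.9,0.9,0.9,0.9],"xyz":[[0,0,0],[0,0,0],[0,0,0],[0,0,0],[0,0,0],[0,0,-2],[0,0,-5],[0,0,-9],[0,0,-12.5],[0,0,-12.5]],"yaw":[0,0,0,0,0,0,0,0,0,0]}' 30
```

```text
clock: 41.12
ee_pos: [0.4466, -0.2761, 0.0055]
orientation: [179.9, -0.0, 54.0]
contact_force: [-0.2, 0.4, 0.6]
width: 0.0486
clock: 41.95
ee_pos: [0.4488, -0.2779, 0.1352]
orientation: [179.5, -0.1, 53.9]
contact_force: [0.9, -1.5, 0.1]
width: 0.0175
```

```bash
python3 -m pendant '{"gripper":[0.9,0.9,0.9,0.9,0.9,0.9,0.9,0.9,0.9,0.9],"xyz":[[2,3.3,0],[4,6.7,0],[6,10,0],[8,13.4,0],[10,16.7,0],[10.9,18.2,0],[10.9,18.2,0],[10.9,18.2,0],[10.9,18.2,0],[10.9,18.2,0]],"yaw":[-0.1,-0.2,-0.3,-0.4,-0.5,-0.5,-0.5,-0.5,-0.5,-0.5]}'
python3 -c "
from h import *
hw('kit_bin','w22'); s=observe(); print(s['orientation'],s['width'])"
```

```text
clock: 42.78
ee_pos: [0.6558, -0.2949, 0.1296]
orientation: [-179.9, -0.0, 82.5]
contact_force: [-0.6, -0.0, -1.0]
width: 0.0178
kit_bin 0.96 [157.  83. 390. 262.] zt 0.0497 rect mm [ 627.1 -265.3] [118.6 150. ] 82.9
d tool cm from pic pose [ 2.55607908 -3.21054699 12.56201533]
then [ 0.65581743 -0.2949007   0.12957516] now [ 0.65634909 -0.29475522  0.12989487] 0.017570320917565725
[-1.79968149e+02 -6.81469248e-03  8.25404968e+01] 0.017570320917565725
```

View pics/w22.png

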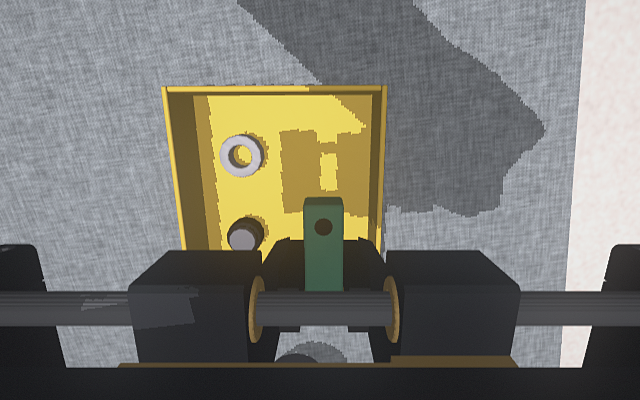

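```bash
python3 -m pendant '{"gripper":[0.9,0.9,0.9,0.9,0.9,0.9,0.9,0.35,0.35,0.35],"xyz":[[0,0,3],[0,0,6],[0,0,9],[0,0,10.8],[0,0,11.7],[0,0,11.7],[0,0,11.7],[0,0,11.7],[0,0,11.7],[0,0,11.7]],"yaw":[0,0,0,0,0,0,0,0,0,0]}' 20
python3 -m pendant '{"gripper":[0.35,0.35,0.35,0.35,0.35,0.35,0.35,0.35,0.35,0.35],"xyz":[[0,0,0],[0,0,-3],[0,0,-7],[0,0,-11],[0,0,-15],[-4,0,-18],[-8,0,-20],[-12,0,-20],[-12,0,-20],[-12,0,-20]],"yaw":[0,0,0,0,0,0,0,0,0,0]}'
python3 -c "
from h import *
hw('kit_bin','w23'); s=observe(); print(s['orientation'],s['width'])"
```

```text
clock: 43.72
ee_pos: [0.6583, -0.295, 0.0143]
orientation: [179.9, 0.0, 82.6]
contact_force: [0.7, 0.2, -0.5]
width: 0.0284
clock: 44.55
ee_pos: [0.6392, -0.419, 0.2139]
orientation: [180.0, 0.2, 82.2]
contact_force: [-0.7, -0.0, 0.1]
width: 0.0284
kit_bin 0.66 [191.   0. 372. 145.] zt 0.0495 rect mm [ 620.7 -315.7] [120.5 150.3] 82.9
d tool cm from pic pose [10.05859388 -3.22988136 20.95206049]
then [ 0.63920171 -0.41896962  0.21389261] now [ 0.64194222 -0.41300465  0.21230418] 0.028696064556245893
[-1.79987197e+02 -6.76379874e-02  8.25824856e+01] 0.028696064556245893
```

View pics/w23.png

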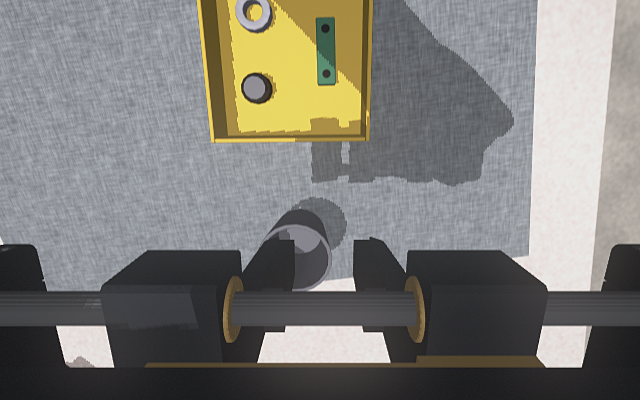

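```bash
python3 -m pendant '{"gripper":[0.35,0.35,0.35,0.35,0.35,0.35,0.35,0.35,0.35,0.35],"xyz":[[4,-1,0],[8,-2,0],[12,-3,0],[16,-4,0],[20,-5,0],[24,-6,0],[28,-7,0],[32,-8,0],[36,-9,0],[38,-9,0]],"yaw":[0,0,0,0,0,0,0,0,0,0]}'
python3 -m pendant '{"gripper":[0.35,0.35,0.35,0.35,0.35,0.35,0.35],"xyz":[[4,0,1],[8,0,3],[9,0,5],[9,0,5],[9,0,5],[9,0,5],[9,0,5]],"yaw":[0,0,0,0,0,0,0]}'
python3 - <<'E'
from h import *
st=observe(); print(st['ee_pos'],st['orientation'])
p,d=optics.read_camera('wrist'); cv2.imwrite('pics/w24.png',p[:,:,::-1])
K,T=cam('wrist',st); P,u,v=cloud(K,T,d)
s=(abs(P[:,2]-.04)<.004)&(abs(P[:,0]-.623)<.042)&(abs(P[:,1]-.148)<.098); print('plate z',np.median(P[s,2]),s.sum())
A=np.c_[P[s][:,:2],np.ones(s.sum())]; c=np.linalg.lstsq(A,P[s,2],rcond=None)[0]
for n,x,y,r in [('s',.6243,.0868,.013),('m',.6237,.1486,.016),('l',.623,.2105,.019)]:
    q=(np.hypot(P[:,0]-x,P[:,1]-y)<r)&(P[:,2]>.046)
    h=P[q,2]-(P[q][:,:2]@c[:2]+c[2]); print(n,q.sum(),'height over plate mm',np.percentile(h*1000,[5,50,95]).round(2))
p,d=optics.read_camera('top'); cv2.imwrite('pics/t3.png',p[80:330,120:500,::-1].repeat(2,0).repeat(2,1))
p,d=optics.read_camera('side'); cv2.imwrite('pics/s3.png',p[:,:,::-1])
print(finder.outline_of('top','adapter_red')[:1] and 'adapter?', [ (L['score'],L['box']) for L in finder.outline_of('side','adapter_red')])
E
```

```text
clock: 45.48
ee_pos: [0.5999, -0.0157, 0.2118]
orientation: [-179.8, -0.3, 83.1]
contact_force: [1.0, 0.2, -0.7]
width: 0.0284
clock: 46.07
ee_pos: [0.6136, 0.0626, 0.164]
orientation: [179.9, 0.0, 82.5]
contact_force: [0.9, 0.4, -0.8]
width: 0.0286
[0.61361651 0.06263862 0.16398394] [1.79899698e+02 1.09693409e-02 8.25007755e+01]
plate z 0.03992624183633953 18509
s 9902 height over plate mm [ 14.15 214.59 227.24]
m 1449 height over plate mm [12.59 13.98 15.24]
l 951 height over plate mm [12.5  13.95 15.2 ]
[] [(0.56, [266.1, 163.7, 317.4, 217.1])]
```

View pics/w24.png

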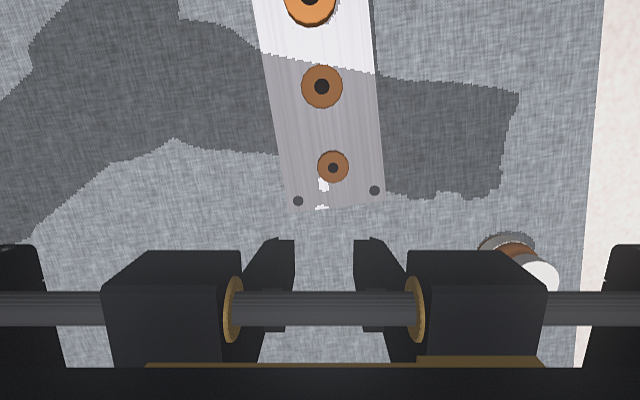

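View pics/t3.png

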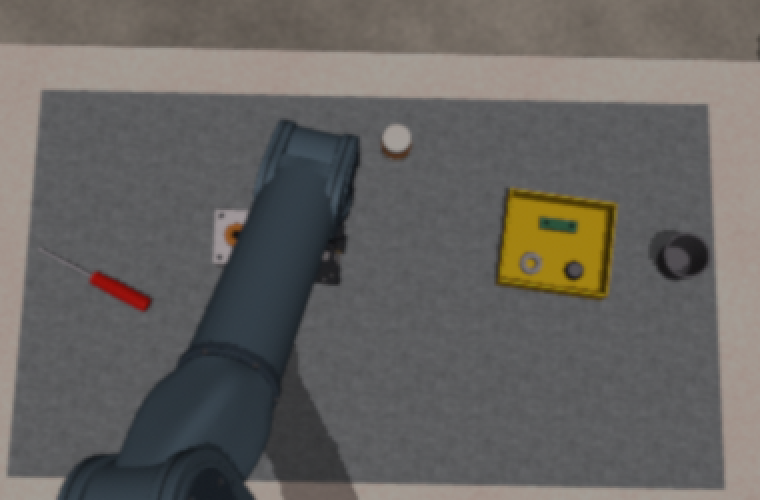

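View pics/s3.png

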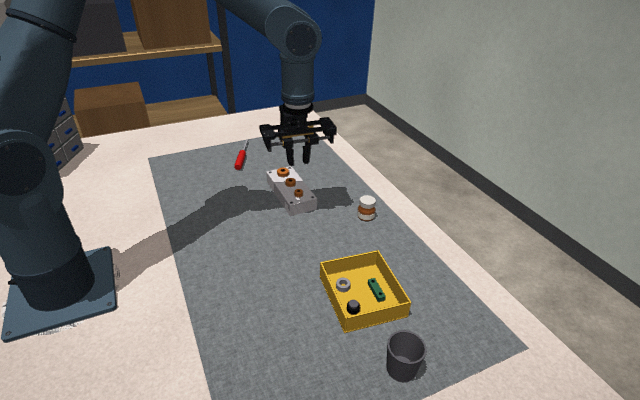

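```bash
python3 - <<'E'
from h import *
st=observe(); p,d=optics.read_camera('wrist')
K,T=cam('wrist',st); P,u,v=cloud(K,T,d)
s=(abs(P[:,2]-.04)<.004)&(abs(P[:,0]-.623)<.042)&(abs(P[:,1]-.148)<.098)
A=np.c_[P[s][:,:2],np.ones(s.sum())]; c=np.linalg.lstsq(A,P[s,2],rcond=None)[0]
for n,x,y,r in [('s',.6243,.0868,.013),('m',.6237,.1486,.016),('l',.623,.2105,.019)]:
    q=(np.hypot(P[:,0]-x,P[:,1]-y)<r)&(P[:,2]>.048)&(P[:,2]<.07)
    h=P[q,2]-(P[q][:,:2]@c[:2]+c[2]); print(n,q.sum(),'mm',np.percentile(h*1000,[5,50,95]).round(2),P[q,:2].mean(0))
E
```

```text
s 801 mm [12.46 13.91 15.08] [0.62458986 0.08728976]
m 1453 mm [12.67 13.96 15.13] [0.62377872 0.14836319]
l 987 mm [12.4  13.95 15.25] [0.62177671 0.20048389]
```

All three collars stand 13.9–14.0 mm above the plate, which is flush. The three hardware pieces lie in the flat bin, and the bystanders haven't moved. Handing in.

```bash
python3 -c "
from rig import ticket, observe
print(observe()['clock']); print(ticket.hand_in())"
```

```text
46.3667
the job is handed in; nothing more can be done
None
```

The kit is made up and handed in at about 46 s of the 210 s allowed. `hand_in()` gives no verdict, so this rests on my own checks.

- **Bushings:** All three (medium, large, small) were set in their own bores and pressed with shut fingers. At the end of each press the force rose to 16–17.5 N with the travel stopped. The last wrist-depth check put the collar tops at 13.9–14.0 mm above the plate, against the 14 mm collar height, so all are flush.
- **Hardware:** The spacer, knob and clamp bar are in the yellow bin, and the bin stands flat. The knob had been shifted about 4 cm during the run, so I measured it again before picking it up. There was no red adapter on the bench.
- **Left alone:** The screwdriver, jar and cup look to be where they started in the last top and side pictures.

**Checks that disagreed:**
- The finder reported a red adapter at 0.56 in the side view. Its box was the plate, so I took it as false.
- My first height check of the small collar was spoiled by finger pixels. I repeated it without them and got 13.9 mm.

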